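# Index the serving-tool carousel and file the blue scraper

### The arm

A 7-joint arm with a two-finger parallel gripper is mounted at the origin on the work surface. World frame = base frame: x ahead of the robot, y to its left, z up, the work surface at z = 0. Lengths are in m, angles in degrees, forces in N, time in s.
With the tool pointing down it reaches from about 0.425 to 0.875 m from the base axis. Payload 4.7 kg.
Tool frame: the origin (TCP) lies midway between the tips of the shut fingers; the grasp point (between the pads) lies 19 mm behind it; z points along the fingers, y is the direction in which the jaws open and shut (so a half turn about z gives the same grasp; the last joint's range is limited). The gripper opens to 87 mm and grips with 3 to 60 N. Pads are 19 mm wide; open, the fingers measure 117 mm over their backs; the gripper's body (75 mm by 190 mm) begins 51 mm behind the grasp point.
Start: joints at [-66.285, 18.392, -4.016, 83.108, 1.295, 78.541, -3.26], TCP at [0.253, 0.599, 0.223] pointing down, gripper open.
Joint ranges: [-163.93, 163.93], [-17.29, 119.83], [-79.2, 71.16], [3.27, 140.29], [-89.18, 269.18], [5.43, 117.66], [-154.24, 154.24]. Speed limits (degrees/s): [147.25, 147.25, 180, 180, 180, 180, 180].

### API

Orientations are given as [roll, pitch, yaw] about the fixed x, y, z axes, in that order (R = Rz(yaw) Ry(pitch) Rx(roll)).
In Python, from station import sensors, vision, workorder gives the robot as it stands.
- The arm moves only by the tool apply_moves, never from a script. Its argument "deltas" is a list of rows, each a list of 3 entries, a list of its own where there are three numbers: the shift along the tool's x, y, z each as a share of 0.2 m, from -1 to 1, then the turn, a rotation vector about the tool's x, y, z each as a share of 60 degrees, from -1 to 1, then the closure, from -1 (fully open) to 1 (shut). A call has 1 to 5 rows; each row is the pose to reach, as a shift and turn from the pose measured when the call began, along the tool's axes at that moment; what a row does not reach only later rows make up. A row lasts 1/8 s, in which the tool goes at most 62.5 mm and 10.7 degrees, less where a joint would pass 70% of its speed; a pose out of reach is approached as far as the arm can. A call with a number of a shift or a turn outside -1 to 1 is refused whole. A call with a gripper value outside its range is refused whole. The fingers move at their own pace and stop on an object; "newtons" is the grip in N (left out, the last holds). Time passes only in rows, so rows that repeat a pose let the fingers close. It gives the time, the measured TCP pose, the force and the opening at its end, in the units of the state.
- sensors.get_obs(): the state, without advancing time (a new reading comes with each control period).
- vision.read_camera(name): name is "side" or "top" or "wrist"; returns (picture, depth): 400x640x3 uint8, red, green, blue; 400x640 float32, m along the optical axis (not along the pixel's ray), 0 where there is no reading.
- vision.calibration(name): a dict with "camera_matrix" (3x3 intrinsics, pixels), "distortion" ([k1, k2, p1, p2, k3] as OpenCV has them; the pictures are not rectified), "xyz" and "attitude" of the camera in the world. Camera axes: x right, y up, looking along -z (the intrinsics and any distortion apply to the point x, -y, -z); pixel columns grow to the right and rows downward; lengths in m; the calibration is good to about 2 mm. A picture is of the moment at which its call begins: read the wrist's pose just before it. calibration takes no time and is no camera call; for the wrist camera it gives the pose at the moment of the call.
- workorder.close_job(): hands the job in, once; it reports no verdict.
The state is a dict: "time_s": time; "joints": joint angles; "joint_velocities": joint speeds; "joint_efforts": joint torques, N m; "position": TCP position; "ee_rot": TCP orientation; "force": force on the tool from outside, world axes, zero at the start; "wrist_torque": the same for the moment, N m; "finger_gap": opening from 0.0 (shut) to 1.0 (fully open).
Only numpy, scipy, OpenCV 4.12 (cv2) and the standard library are available. Lean on these libraries where they do the work, as an engineer would, in place of code of your own. Each camera call takes 0.05 s, during which the arm holds its last target.

### The job

Wind the tilted handwheel by its orange crank handle until the carousel's one empty (blue) slot stands at the red pointer. Then lift the blue-handled scraper out of its wooden drying block and slide it, blade down and without letting it drop, fully home into that slot, and let go. Keep off the clear sneeze guard and leave the red scraper and the other things on the table where they are.

Things in the scene. Friction and masses are not known exactly. Their poses are not given: they have to be found in the camera images.
- stand: Fixed carousel stand: dark round base 250 mm wide; origin under its middle, on the table; x points away from the red pointer (at x = -125 mm), y to the handwheel. The white carousel turns about this z and has six slots, 60 deg apart, set tangentially on an 80 mm radius: five grey ones hold scrapers clipped fast (tops 150 mm high), the blue one is empty. Guard posts: x 165, y -65 and 300 mm.
- guard_edge (a point): Middle of the front edge (blue strip, 395 mm long) of the clear fixed sneeze guard: level, 6 mm thick, underside 269 mm up. The edge lies at the stand's x = 45 mm, y = -80 to 315; the panel reaches 145 mm from it in +x, over the backs of carousel and handwheel. An upright gripper cannot follow the crank round beneath it; one leaning with the wheel's axis can (60 mm free round it).
- wheel_axis (a point): Point on the handwheel's axis, level with the middle of the crank handle's grip, 45 mm above the wheel's underside. z is the wheel's axis, up and leaning 30 deg from vertical towards the stand's -x (to the robot); y is level. In the stand's frame: x 17, y 205, z 130 mm. Black wheel 88 mm wide, rim 10 mm thick, hub 16 mm high.
- crank_grip (a point): Middle of the grip of the orange crank handle: round, 18 mm thick, parallel to the wheel's axis and 32 mm from it. It reaches from the rim to 16 mm beyond this point, the rim's face being 35 mm below it. It spins freely on its pin, so the hand need not turn while carrying it round. (This point's axes turn with the wheel.)
- wheel (a joint): Turn of the handwheel, rad, growing anticlockwise as seen looking down on it. Starts within -2.5 to 2.5. Worm drive 18:1: carousel = wheel / 18. About 3 N at the handle turns it; it stays where it is left, and the carousel resists being pushed round directly.
- carousel (a joint): Turn of the carousel, rad, growing anticlockwise from above. The blue slot is exactly at the red pointer at 1.047 (wheel at 18.85: 2.6 to 3.4 turns anticlockwise from the start).
- slot_mouth (a point): Centre of the mouth of the empty blue slot, 90 mm above the table. x runs across the slot, inward to the carousel's axis (at the pointer: along the stand's x); y along the slot; z up. Slot 7 mm wide, 70 long, 48 deep; its top 8 mm funnels out to about 19 mm. Scraper fully home: middle of its handle 46 mm above this point.
- scraper_grip (a point): Middle of the handle of the blue-handled scraper (about 150 g, the same both ways round), 102 mm above the table at the start. Handle 20 mm thick (x), 66 long (y), 28 high (z up); below it a steel blade 4 mm thick, 60 wide (y), lower edge 94 mm under this point. Stands upright in a drying block, may lean 3 deg.
- block_a: Fixed wooden drying block (55 x 100 mm, 50 high) that holds the blue scraper at the start; origin under its middle, on the table. Slot along its y, 7 mm wide, 70 long, 42 deep, open at the top: raise the scraper 45 mm to clear it. The two blocks swap places from run to run.
- block_b: The same block holding the red-handled scraper.
- red_grip (a point): Middle of the handle of the red-handled scraper (same shape as the blue one): leave it in its block.
- pepper_mill: Dark wooden pepper mill, 44 mm across, 105 mm high, near the drying blocks; origin under its middle. Not to be moved.
- sauce_bottle: Amber sauce bottle, 56 mm across, 170 mm high; origin under its middle. Not to be moved.
- green_bottle: Green bottle, 60 mm across, 190 mm high; origin under its middle. Not to be moved.
- mug: White mug, 80 mm across, 85 mm high; origin under its middle. Not to be moved.
- salt: White salt shaker, 38 mm across, 65 mm high; origin under its middle. Not to be moved.
- bread_bowl: Empty glass bread bowl, 170 mm across, 60 mm high; origin under its middle. Not to be moved.
Mind the look-alikes: they are no part of the job. What is shaped like the part that bears scraper_grip but turquoise or yellow is not meant.

How it is judged (in metres and radians):
On the way, in this order (a step that is already met when the one before it is completed fails the run):
1. the blue slot is wound to the red pointer (within 4 degrees) (value of joint carousel between 0.977 and 1.117 rad and velocity of joint wheel between -0.3 and 0.3 rad/s), for 0.3 s.
2. the blue scraper is lifted out of its drying block (height (world z) of scraper_grip above 0.15 m), for 0.1 s.
At the end, for the whole second after the job is handed in: The blue slot is at the red pointer within 4 degrees; the blue scraper stands blade down in it, fully home (within 5 mm), upright (within 8 degrees), at rest and released; the red scraper is still in its block (within 30 mm) (value of joint carousel between 0.977 and 1.117 rad and x of scraper_grip in the frame of slot_mouth between -0.01 and 0.01 m and y of scraper_grip in the frame of slot_mouth between -0.01 and 0.01 m and z of scraper_grip in the frame of slot_mouth between 0.035 and 0.051 m and angle between scraper_grip's own z axis and vertical below 0.14 rad and angle between the x axis of scraper_grip and the x axis of slot_mouth, either way round below 0.17 rad and linear speed of scraper below 0.02 m/s and distance of red_grip from where it was at the start of the episode below 0.03 m); the robot touches nothing.
It fails at once if the clear sneeze guard is knocked (over 5 N) (contact force between any of the arm, the fingers, scraper and guard above 5 N).
It fails at once if the scraper is dropped into the slot (falls free faster than 0.6 m/s) (horizontal distance between scraper_grip and slot_mouth below 0.03 m and contact force between the fingers and scraper below 0.05 N and linear speed of scraper above 0.6 m/s).
It fails at once if another thing on the table is shifted more than 40 mm (distance of any of red_grip, pepper_mill, sauce_bottle, green_bottle, mug, salt, bread_bowl from where it was at the start of the episode above 0.04 m).
It also fails if it takes over 72 s, if anything falls off the work surface, if the arm or the gripper's body presses on something with over 40 N, if the wrist force passes 120 N, or if a joint passes its speed limit or range.

## Working session

There is one attempt and no reset: what is moved stays moved. The work goes in short steps, Python scripts to look and compute and a tool call to move; the robot and the scene stay as the last step left them, time stands still between calls to the robot, and variables do not carry over. Pictures are saved under pics/ and viewed, and the job is handed in when it is done.

Besides the shell and the picture viewer there is one more tool, called after "Request:" as a command line: name --argument value ..., lists and objects as JSON in quotes. apply_moves: Moves the arm, as the interface text tells. Shift numbers are shares of 0.2 m and turn numbers shares of 60 degrees, none past 1 either way. Its arguments: {"type":"object","properties":{"deltas":{"type":"array"},"newtons":{"type":"number"}},"required":["deltas"]}

```bash
ls; mkdir -p pics; cat > h.py <<'E'
import numpy as np, cv2
from scipy.spatial.transform import Rotation as R
from station import sensors, vision, workorder
def save(name,im): cv2.imwrite('pics/'+name+'.png',im[:,:,::-1])
def cam(name):
    c=vision.calibration(name); return c
E
python3 - <<'E'
from h import *
o=sensors.get_obs(); print(o)
for n in ['side','top','wrist']:
    c=vision.calibration(n); print(n,c)
    im,d=vision.read_camera(n); np.savez('pics/'+n+'0.npz',im=im,d=d,c=c)
    save(n+'0',im)
E
```

```text
pics
{'time_s': 0.0, 'joints': array([-66.2880278 ,  18.43916361,  -4.01490281,  83.17402731,
         1.29573687,  78.54101962,  -3.26198841]), 'joint_velocities': array([-0.12538794,  0.09379063, -0.02123298, -0.05595072,  0.0548085 ,
        0.11987023, -0.05303702]), 'joint_efforts': array([-2.47296430e-04, -4.91281414e+01, -4.04065428e-01, -3.12522125e+01,
       -6.39371434e-02,  4.40120883e-02,  1.86450811e-04]), 'position': array([0.25281756, 0.59822279, 0.22146792]), 'ee_rot': array([-1.79891070e+02,  6.65261063e-03,  1.57095326e+02]), 'force': array([-0.07116477,  0.43874279,  0.76136053]), 'wrist_torque': array([0.01373101, 0.05509163, 0.01565114]), 'finger_gap': 0.998238319851599}
side {'camera_matrix': array([[426.49519628,   0.        , 318.83745482],
       [  0.        , 426.49519628, 200.16185184],
       [  0.        ,   0.        ,   1.        ]]), 'distortion': array([-0.0643773,  0.       ,  0.       ,  0.       ,  0.       ]), 'xyz': array([ 0.28282216, -1.05467775,  1.11539681]), 'attitude': array([ 47.36054266,  -0.94087448, -12.3218678 ])}
top {'camera_matrix': array([[370.52513518,   0.        , 316.8525609 ],
       [  0.        , 370.52513518, 194.97642973],
       [  0.        ,   0.        ,   1.        ]]), 'distortion': array([-0.01420176,  0.        ,  0.        ,  0.        ,  0.        ]), 'xyz': array([ 0.34997762, -0.02830424,  1.52114036]), 'attitude': array([ 5.69366782e+00, -6.68459156e-02, -9.11899026e+01])}
wrist {'camera_matrix': array([[336.88721948,   0.        , 319.39438805],
       [  0.        , 336.88721948, 198.0911824 ],
       [  0.        ,   0.        ,   1.        ]]), 'distortion': array([-0.0272234,  0.       ,  0.       ,  0.       ,  0.       ]), 'xyz': array([0.1805453 , 0.63042231, 0.38368388]), 'attitude': array([-16.50698083,   0.20597374,  67.12476329])}
```

View pics/side0.png

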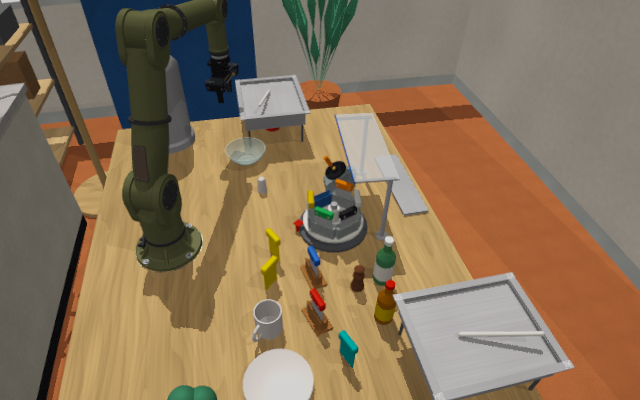

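View pics/top0.png

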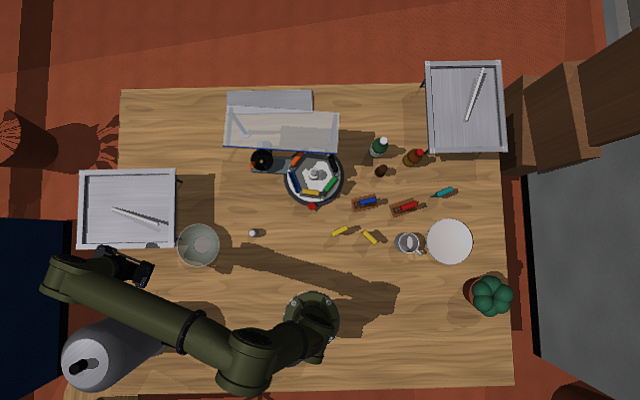

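View pics/wrist0.png

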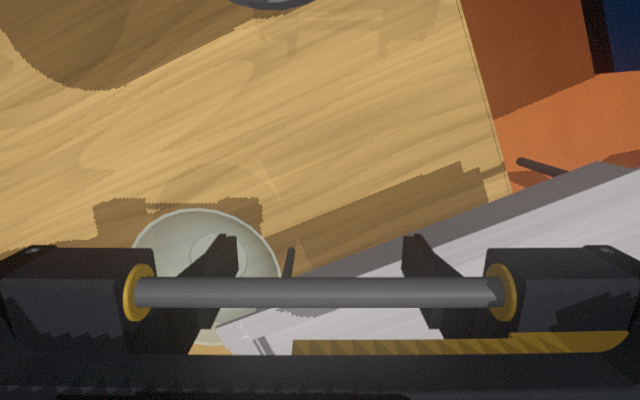

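```bash
python3 - <<'E'
from h import *
t=np.load('pics/top0.npz',allow_pickle=True)['im']; s=np.load('pics/side0.npz',allow_pickle=True)['im']
save('t_c',cv2.resize(t[90:260,215:475],None,fx=3,fy=3,interpolation=cv2.INTER_CUBIC))
save('s_c',cv2.resize(s[100:370,230:440],None,fx=2.2,fy=2.2,interpolation=cv2.INTER_CUBIC))
E
```

```text
(no output)
```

View pics/t_c.png

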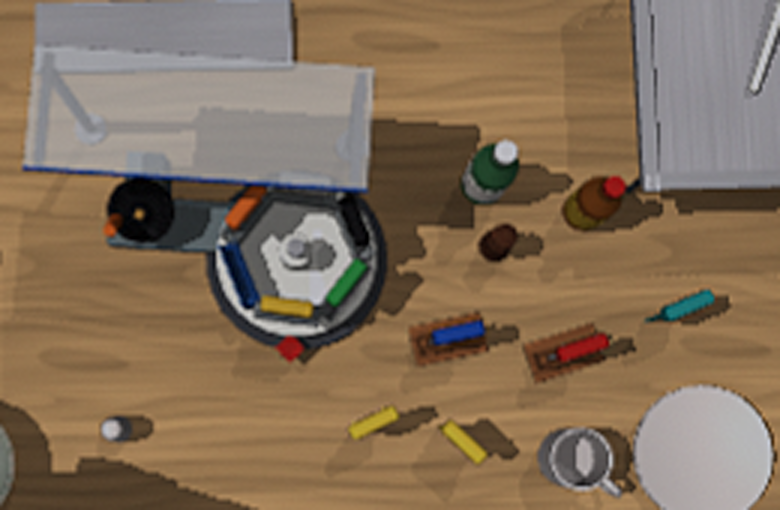

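View pics/s_c.png

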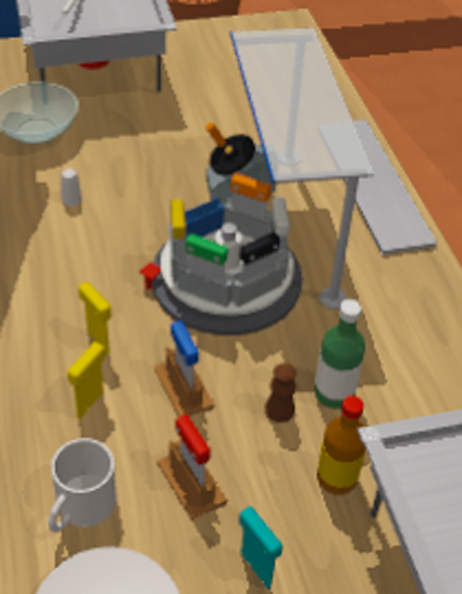

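```bash
cat >> h.py <<'E'
def rays(c,uv):
    K=np.array(c['camera_matrix']);uv=np.asarray(uv,float).reshape(-1,1,2)
    p=cv2.undistortPoints(uv,K,np.array(c['distortion'])).reshape(-1,2)
    d=np.c_[p[:,0],-p[:,1],-np.ones(len(p))]
    return np.array(c['xyz']), d@R.from_euler('xyz',c['attitude'],degrees=True).as_matrix().T
def plane(c,uv,z):
    o,d=rays(c,uv); return o+d*((z-o[2])/d[:,2])[:,None]
def dep(c,uv,D):
    uv=np.asarray(uv).reshape(-1,2); o,d=rays(c,uv)
    return o+d*D[uv[:,1].astype(int),uv[:,0].astype(int)][:,None]
def proj(c,P):
    Rm=R.from_euler('xyz',c['attitude'],degrees=True).as_matrix()
    q=(np.asarray(P).reshape(-1,3)-c['xyz'])@Rm; q=q*[1,-1,-1]
    return cv2.projectPoints(q,np.zeros(3),np.zeros(3),np.array(c['camera_matrix']),np.array(c['distortion']))[0].reshape(-1,2)
def tri(c1,u1,c2,u2):
    A=[];b=[]
    M=np.zeros((3,3));v=np.zeros(3)
    for c,u in((c1,u1),(c2,u2)):
        o,d=rays(c,u);d=d[0]/np.linalg.norm(d[0]);P=np.eye(3)-np.outer(d,d);M+=P;v+=P@o
    return np.linalg.solve(M,v)
def ld(f):
    z=np.load('pics/'+f+'.npz',allow_pickle=True);return z['im'],z['d'],z['c'].item()
E
python3 - <<'E'
from h import *
rng={'blue':((105,150,90),(125,255,255)),'red':((0,200,90),(4,255,255)),'orange':((5,200,120),(16,255,255)),'green':((55,150,80),(80,255,255)),'yellow':((24,180,100),(32,255,255)),'turq':((85,150,80),(97,255,255))}
for n in ['top0','side0']:
    im,d,c=ld(n); hsv=cv2.cvtColor(im,cv2.COLOR_RGB2HSV)
    for k,(a,b) in rng.items():
        m=cv2.inRange(hsv,a,b); N,L,S,C=cv2.connectedComponentsWithStats(m)
        for i in range(1,N):
            if S[i,4]<12: continue
            ys,xs=np.where(L==i)
            if not(200<xs.mean()<480 and 80<ys.mean()<380):continue
            P=dep(c,np.c_[xs,ys],d)
            print(n,k,C[i].round(1),S[i,4],'med',np.median(P,0).round(3),'zmax',np.percentile(P[:,2],95).round(3))
E
```

```text
top0 blue [367.4 200.4] 71 med [ 0.466 -0.224  0.116] zmax 0.12
top0 red [419.4 151.9] 36 med [ 0.637 -0.417  0.17 ] zmax 0.174
top0 red [408.8 205.5] 81 med [ 0.444 -0.383  0.116] zmax 0.12
top0 red [311.6 205.7] 38 med [ 0.454 -0.012  0.035] zmax 0.039
top0 orange [294.7 160. ] 48 med [0.621 0.048 0.15 ] zmax 0.155
top0 green [330.  183.7] 67 med [ 0.527 -0.083  0.15 ] zmax 0.156
top0 yellow [339.2 230.4] 68 med [ 0.354 -0.114  0.107] zmax 0.113
top0 yellow [369.3 237.1] 66 med [ 0.327 -0.227  0.108] zmax 0.113
top0 turq [444.3 191.2] 70 med [ 0.496 -0.521  0.109] zmax 0.115
side0 blue [327.9 194.5] 12 med [0.578 0.054 0.088] zmax 0.09
side0 blue [313.  254.3] 114 med [ 0.462 -0.229  0.113] zmax 0.117
side0 red [272.1 129.2] 19 med [0.447 0.64  0.007] zmax 0.012
side0 red [298.  223.8] 49 med [ 0.452 -0.014  0.031] zmax 0.036
side0 red [389.8 284.7] 73 med [ 0.635 -0.422  0.168] zmax 0.172
side0 red [317.4 299.2] 153 med [ 0.44  -0.391  0.115] zmax 0.119
side0 orange [344.1 185.4] 87 med [0.629 0.033 0.143] zmax 0.15
side0 green [323.1 212.2] 133 med [ 0.526 -0.088  0.145] zmax 0.15
side0 yellow [310.5 198.8] 91 med [ 0.497 -0.018  0.147] zmax 0.152
side0 yellow [270.9 259.1] 604 med [ 0.339 -0.216  0.085] zmax 0.109
side0 yellow [381.5 313.4] 161 med [ 0.618 -0.439  0.055] zmax 0.077
side0 turq [347.3 347.3] 371 med [ 0.492 -0.529  0.095] zmax 0.109
```

```bash
python3 - <<'E'
from h import *
im,d,c=ld('top0'); hsv=cv2.cvtColor(im,cv2.COLOR_RGB2HSV)
# strip
m=cv2.inRange(hsv,(105,80,60),(128,255,255)); m[:,:222]=0;m[:,342:]=0;m[170:]=0;m[:140]=0
ys,xs=np.where(m>0); print(len(xs))
P=plane(c,np.c_[xs,ys],0.272); 
Pd=dep(c,np.c_[xs,ys],d); print('z by depth',np.percentile(Pd[:,2],[5,50,95]))
vx,vy,x0,y0=cv2.fitLine(P[:,:2].astype(np.float32),cv2.DIST_HUBER,0,.001,.001).ravel()
t=(P[:,:2]-[x0,y0])@[vx,vy]; a,b=np.percentile(t,[.5,99.5]); print('dir',vx,vy,'len',b-a,'mid',x0+vx*(a+b)/2,y0+vy*(a+b)/2)
# dark base by depth
im,d,c=ld('top0')
yy,xx=np.mgrid[120:215,215:360]; uv=np.c_[xx.ravel(),yy.ravel()]
Q=dep(c,uv,d); H=cv2.cvtColor(im,cv2.COLOR_RGB2HSV)[uv[:,1],uv[:,0]]
for lo,hi in((.01,.03),(.03,.05),(.05,.07),(.085,.095),(.1,.2),(.25,.28)):
    s=(Q[:,2]>lo)&(Q[:,2]<hi); print(lo,hi,s.sum(),Q[s].mean(0).round(3),Q[s].min(0).round(3),Q[s].max(0).round(3))
# handles
for nm,col in(('black',((0,0,0),(180,255,40))),):
    m=cv2.inRange(cv2.cvtColor(im,cv2.COLOR_RGB2HSV),*col)
    s=(m[uv[:,1],uv[:,0]]>0)&(Q[:,2]>.09)&(Q[:,2]<.2); print(Q[s&(Q[:,1]<.05)].mean(0), 'wheel',Q[s&(Q[:,1]>.1)].mean(0),Q[s&(Q[:,1]>.1)].min(0),Q[s&(Q[:,1]>.1)].max(0))
hs=cv2.cvtColor(im,cv2.COLOR_RGB2HSV)
m=cv2.inRange(hs,(3,150,80),(20,255,255)); s=(m[uv[:,1],uv[:,0]]>0)&(Q[:,2]>.08)
for p,u in zip(Q[s],uv[s]):
    if p[1]>.1: print(u,p.round(3))
# base edge fit
g=cv2.inRange(hs,(0,0,0),(180,120,75))
E
```

```text
145
z by depth [0.01391118 0.27348566 0.27878417]
dir 0.08954444 0.9959828 len 0.3865274734901951 mid 0.6344287010978716 0.09404150646564927
0.01 0.03 621 [0.558 0.011 0.018] [ 0.439 -0.204  0.01 ] [0.685 0.368 0.03 ]
0.03 0.05 1374 [ 0.572 -0.     0.039] [ 0.442 -0.197  0.03 ] [0.674 0.237 0.05 ]
0.05 0.07 90 [ 0.587 -0.022  0.059] [ 0.449 -0.2    0.05 ] [0.686 0.15  0.07 ]
0.085 0.095 398 [0.582 0.029 0.09 ] [ 0.454 -0.195  0.085] [0.678 0.211 0.095]
0.1 0.2 665 [0.594 0.035 0.135] [ 0.456 -0.193  0.1  ] [0.672 0.224 0.158]
0.25 0.28 3361 [0.684 0.082 0.275] [ 0.617 -0.111  0.266] [0.741 0.29  0.28 ]
[ 0.60806699 -0.07757391  0.1388038 ] wheel [0.64393868 0.17644217 0.10463298] [0.60628136 0.13800607 0.09022195] [0.66900761 0.22104861 0.12373249]
[260 160] [0.632 0.185 0.105]
[261 160] [0.631 0.18  0.109]
[262 160] [0.632 0.177 0.104]
[260 161] [0.628 0.185 0.104]
[261 161] [0.627 0.181 0.108]
[262 161] [0.629 0.178 0.099]
[251 162] [0.622 0.217 0.12 ]
[252 162] [0.622 0.214 0.118]
[253 162] [0.622 0.21  0.119]
[260 162] [0.624 0.185 0.105]
[261 162] [0.624 0.181 0.104]
[251 163] [0.616 0.215 0.132]
[252 163] [0.614 0.21  0.14 ]
[250 164] [0.611 0.218 0.138]
[251 164] [0.61  0.214 0.14 ]
[252 164] [0.611 0.21  0.138]
[250 165] [0.606 0.217 0.145]
[251 165] [0.607 0.214 0.14 ]
[252 165] [0.607 0.21  0.139]
[249 166] [0.602 0.221 0.143]
[250 166] [0.603 0.217 0.14 ]
[251 166] [0.604 0.215 0.134]
[252 166] [0.603 0.21  0.137]
[253 166] [0.604 0.207 0.134]
[250 167] [0.599 0.218 0.137]
[251 167] [0.599 0.214 0.137]
[252 167] [0.599 0.21  0.136]
```

```bash
python3 - <<'E'
from h import *
t,d,c=ld('top0'); s,_,cs=ld('side0')
ex=np.array([.996,-.0895,0]);ey=np.array([.0895,.996,0]);ez=np.array([0,0,1.]);C=np.array([.5785,-.0185,0])
W=C+.017*ex+.205*ey+.13*ez; a=-.5*ex+.866*ez; u=.866*ex+.5*ez
print('W',W,'a',a)
A=t.copy();B=s.copy()
for im,cc,f in((A,c,0),(B,cs,1)):
    im[:]=im
crop=cv2.resize(t[140:215,235:350],None,fx=6,fy=6,interpolation=cv2.INTER_NEAREST)
cs2=cv2.resize(s[140:250,285:380],None,fx=5,fy=5,interpolation=cv2.INTER_NEAREST)
def dot(im,cc,P,off,f,col):
    p=(proj(cc,P)-off+.5)*f
    for q in p: cv2.circle(im,tuple(int(v) for v in q),2,col,-1)
ang=np.radians(np.arange(0,360,10))
for im,cc,off,f in((crop,c,[235,140],6),(cs2,cs,[285,140],5)):
    dot(im,cc,W+.032*(np.cos(ang)[:,None]*u+np.sin(ang)[:,None]*ey)+.016*a,off,f,(255,0,255))
    dot(im,cc,[W-.029*a],off,f,(0,255,255))
    dot(im,cc,W-.035*a+.044*(np.cos(ang)[:,None]*u+np.sin(ang)[:,None]*ey),off,f,(255,255,255))
    for k in range(6):
        th=np.radians(125.6+60*k); dot(im,cc,[C+.08*(np.cos(th)*ex+np.sin(th)*ey)+(.09 if k==0 else .15)*ez],off,f,(255,0,255))
    dot(im,cc,[C-.125*ex+.035*ez],off,f,(255,255,255))
    dot(im,cc,C+.125*(np.cos(ang)[:,None]*ex+np.sin(ang)[:,None]*ey)+.0*ez,off,f,(255,255,255))
save('tc1',crop);save('sc1',cs2)
E
```

```text
W [0.6137795 0.1841585 0.13     ] a [-0.498    0.04475  0.866  ]
```

View pics/tc1.png

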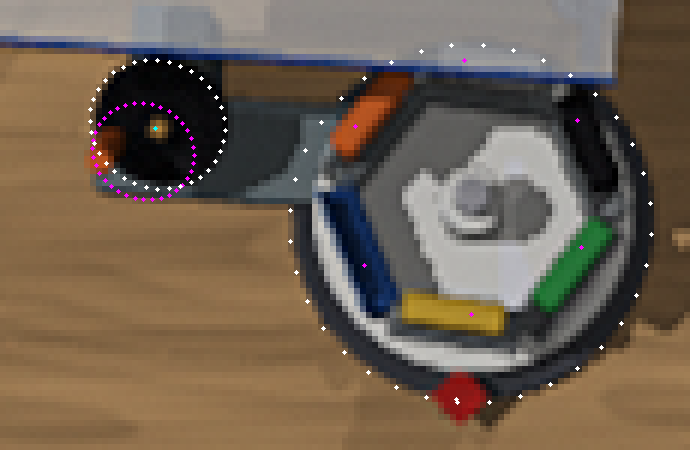

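View pics/sc1.png

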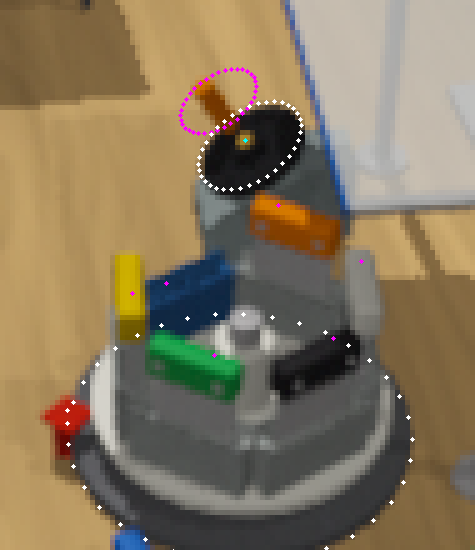

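```bash
cat >> h.py <<'E'
ex=np.array([.996,-.0895,0]);ey=np.array([.0895,.996,0]);ez=np.array([0,0,1.]);C=np.array([.5785,-.0185,0])
W=C+.017*ex+.205*ey+.13*ez; a=-.5*ex+.8660254*ez; u=.8660254*ex+.5*ez
def crank(deg,h=0): t=np.radians(deg); return W+.032*(np.cos(t)*u+np.sin(t)*ey)+h*a
Rw=np.c_[-u,np.cross(-a,-u),-a]
E
python3 - <<'E'
from h import *
t,d,c=ld('top0'); s,_,cs=ld('side0')
for im,cc,(y0,y1,x0,x1) in((t,c,(150,175,240,258)),(s,cs,(150,170,318,336))):
    hs=cv2.cvtColor(im,cv2.COLOR_RGB2HSV)[y0:y1,x0:x1]
    m=cv2.inRange(hs,(4,150,60),(20,255,255)); ys,xs=np.where(m>0); print('orange',len(xs),xs.mean()+x0,ys.mean()+y0,'ext',xs.min()+x0,xs.max()+x0,ys.min()+y0,ys.max()+y0)
    for g in(80,90,100,110,120): print(g,proj(cc,[crank(g,.016),crank(g,-.0),crank(g,-.035)]).round(1).tolist())
print(Rw, R.from_matrix(Rw).as_euler('xyz',degrees=True))
E
```

```text
orange 28 251.46428571428572 164.96428571428572 ext 249 254 161 168
80 [[250.1, 162.9], [250.9, 161.5], [252.7, 158.5]]
90 [[250.0, 164.3], [250.8, 162.9], [252.6, 159.9]]
100 [[250.1, 165.7], [251.0, 164.3], [252.7, 161.2]]
110 [[250.5, 167.0], [251.4, 165.6], [253.1, 162.6]]
120 [[251.2, 168.3], [252.0, 166.9], [253.7, 163.8]]
orange 64 328.4375 161.703125 ext 323 335 156 169
80 [[328.3, 154.1], [330.2, 156.9], [334.4, 162.9]]
90 [[327.0, 154.7], [329.0, 157.4], [333.2, 163.4]]
100 [[325.7, 155.4], [327.7, 158.2], [331.9, 164.1]]
110 [[324.6, 156.3], [326.5, 159.0], [330.8, 165.0]]
120 [[323.5, 157.2], [325.5, 160.0], [329.7, 166.0]]
[[-8.62561298e-01  8.94999994e-02  4.98000000e-01]
 [ 7.75092733e-02  9.95999993e-01 -4.47500000e-02]
 [-5.00000000e-01 -6.93889390e-18 -8.66025400e-01]] [180.          30.00000011 174.86522446]
```

```bash
cat >> h.py <<'E'
def go(P,Rm,quiet=False):
    o=sensors.get_obs(); R0=R.from_euler('xyz',o['ee_rot'],degrees=True)
    s=R0.inv().apply(np.array(P)-o['position'])/.2; r=(R0.inv()*R.from_matrix(Rm)).as_rotvec(degrees=True)/60
    print('t',round(o['time_s'],2),'shift',s.round(3).tolist(),'turn',r.round(3).tolist()); return s,r
E
python3 - <<'E'
from h import *
T=crank(106,.1); print(T,crank(106)); go(T,Rw)
E
```

```text
[0.55912442 0.2199545  0.21219234] [0.60892442 0.2154795  0.1255898 ]
t 0.15 shift [-2.147, -1.147, 0.049] turn [-0.079, -0.496, -0.289]
```

Request:
apply_moves --deltas '[[[-0.25, -0.13, 0], [-0.01, -0.05, -0.03], -1], [[-0.5, -0.26, 0], [-0.02, -0.1, -0.06], -1], [[-0.75, -0.4, 0], [-0.03, -0.17, -0.1], -1], [[-0.97, -0.52, 0.02], [-0.04, -0.22, -0.13], -1]]' --newtons 15

```text
time_s: 0.65
position: [0.3922, 0.4254, 0.218]
ee_rot: [178.6, 13.4, 164.8]
force: [0.2, 0.1, 0.2]
finger_gap: 0.997
```

```bash
python3 - <<'E'
from h import *
go(crank(106,.1),Rw);print(sensors.get_obs())
E
```

```text
t 0.65 shift [-1.039, -0.78, 0.258] turn [-0.038, -0.273, -0.159]
{'time_s': 0.65, 'joints': array([-58.76450986,   5.01496715,   0.9620163 , 100.72228776,
        13.17209992,  69.36800223,  13.05356223]), 'joint_velocities': array([ 14.5954843 , -21.78813748,  10.83837317,  31.95110082,
        21.48167954, -24.57546362,  29.65962372]), 'joint_efforts': array([ -1.70411088, -34.4611001 ,  -0.61485311, -32.16588736,
         0.58579892,   0.27419711,  -0.53000629]), 'position': array([0.39215949, 0.42542627, 0.21795014]), 'ee_rot': array([178.55881867,  13.43206681, 164.82479676]), 'force': array([0.23504424, 0.05638223, 0.17047956]), 'wrist_torque': array([ 0.07237884,  0.27768341, -0.00815613]), 'finger_gap': 0.9973215218834902}
```

Request:
apply_moves --deltas '[[[-0.22, -0.16, 0.05], [-0.01, -0.06, -0.03], -1], [[-0.44, -0.33, 0.11], [-0.02, -0.12, -0.07], -1], [[-0.66, -0.5, 0.16], [-0.03, -0.18, -0.1], -1], [[-0.86, -0.65, 0.21], [-0.04, -0.24, -0.14], -1], [[-0.98, -0.74, 0.24], [-0.04, -0.27, -0.16], -1]]'

```text
time_s: 1.27
position: [0.5499, 0.2276, 0.2126]
ee_rot: [180.0, 29.8, 174.8]
force: [-0.2, 1.2, 0.7]
finger_gap: 0.999
```

```bash
python3 - <<'E'
from h import *
go(crank(106,.1),Rw)
E
```

```text
t 1.27 shift [-0.042, -0.034, 0.026] turn [0.0, -0.003, -0.001]
```

Request:
apply_moves --deltas '[[[-0.04, -0.03, 0.03], [0, 0, 0], -1], [[-0.04, -0.03, 0.03], [0, 0, 0], -1]]'

```text
time_s: 1.52
position: [0.5595, 0.2206, 0.2113]
ee_rot: [179.9, 29.8, 174.7]
force: [0.1, 0.5, 0.1]
finger_gap: 0.999
```

```bash
python3 - <<'E'
from h import *
go(crank(106,.1),Rw)
c=vision.calibration('wrist'); im,d=vision.read_camera('wrist'); np.savez('pics/w1.npz',im=im,d=d,c=c)
j=im.copy()
for g in range(0,360,15):
  for P in(crank(g,.016),):
    q=proj(c,[P])[0]; 
    if abs(q).max()<2000: cv2.circle(j,tuple(int(v) for v in q),2,(255,0,255) if g!=105 else (0,255,255),-1)
q=proj(c,[W-.029*a])[0];cv2.circle(j,tuple(int(v) for v in q),3,(0,255,0),-1)
save('w1',j)
E
```

```text
t 1.52 shift [-0.001, -0.003, -0.005] turn [-0.0, -0.004, -0.002]
```

View pics/w1.png

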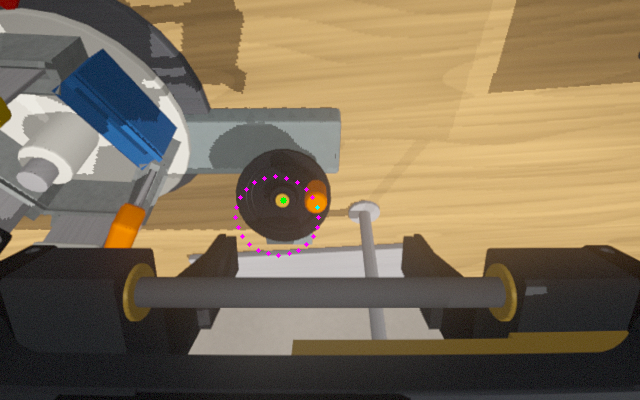

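```bash
python3 - <<'E'
from h import *
go(crank(111,-.015),Rw); print(crank(111,-.015))
im,d,c=ld('w1'); 
# blue slot corners: top plane z=.09
hs=cv2.cvtColor(im,cv2.COLOR_RGB2HSV); m=cv2.inRange(hs,(100,120,40),(125,255,255)); m[:, 250:]=0
ys,xs=np.where(m>0); D=dep(c,np.c_[xs,ys],d); s=(D[:,2]>.085)&(D[:,2]<.095); print(s.sum(), np.percentile(D[:,2],[5,50,95]))
Q=D[s]; r=cv2.minAreaRect(((Q[:,:2])*1000).astype(np.float32)); print(r)
rel=np.array(r[0])/1000-C[:2]; print(np.linalg.norm(rel),np.degrees(np.arctan2(rel@ey[:2],rel@ex[:2])))
E
```

```text
t 1.57 shift [0.008, -0.014, 0.572] turn [0.001, -0.003, -0.001]
[0.61403162 0.21413118 0.11127573]
1751 [0.0457505  0.07853851 0.09019362]
((547.9227294921875, 56.610862731933594), (85.7271728515625, 26.265316009521484), 20.29456901550293)
0.08109630800500918 117.2857771882944
```

Request:
apply_moves --deltas '[[[0.008, -0.014, 0.2], [0, 0, 0], -1], [[0.008, -0.014, 0.4], [0, 0, 0], -1], [[0.008, -0.014, 0.52], [0, 0, 0], -0.3], [[0.008, -0.014, 0.57], [0, 0, 0], -0.3], [[0.008, -0.014, 0.57], [0, 0, 0], 0]]'

```text
time_s: 2.2
position: [0.6135, 0.2151, 0.1113]
ee_rot: [179.9, 29.8, 174.9]
force: [0.3, -0.6, -0.8]
finger_gap: 0.738
```

```bash
python3 - <<'E'
from h import *
go(crank(111,-.015),Rw); 
c=vision.calibration('wrist'); im,d=vision.read_camera('wrist'); np.savez('pics/w2.npz',im=im,d=d,c=c); save('w2',im)
E
```

```text
t 2.2 shift [-0.002, -0.005, 0.002] turn [0.001, -0.004, 0.0]
```

View pics/w2.png

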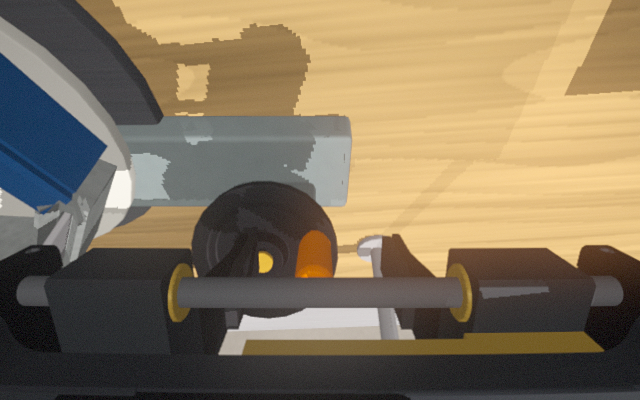

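Request:
apply_moves --deltas '[[[0, 0, 0], [0, 0, 0], 1], [[0, 0, 0], [0, 0, 0], 1], [[0, 0, 0], [0, 0, 0], 1], [[0, 0, 0], [0, 0, 0], 1]]' --newtons 20

```text
time_s: 2.75
position: [0.6136, 0.2144, 0.1123]
ee_rot: [180.0, 29.8, 174.8]
force: [-3.3, -7.8, 4.0]
finger_gap: 0.244
```

```bash
python3 - <<'E'
from h import *
o=sensors.get_obs(); p=o['position']; r=p-W; print('gap mm',o['finger_gap']*87, 'rel u,y,a', r@u*1e3,r@ey*1e3,r@a*1e3, np.degrees(np.arctan2(r@ey,r@u)),o['force'])
c=vision.calibration('wrist'); im,d=vision.read_camera('wrist'); save('w3',im)
E
```

```text
gap mm 21.19140138451608 rel u,y,a -11.30918951911227 30.15367181695008 -13.896951367156268 110.5586482339205 [-3.30817574 -7.77138205  3.98954453]
```

View pics/w3.png

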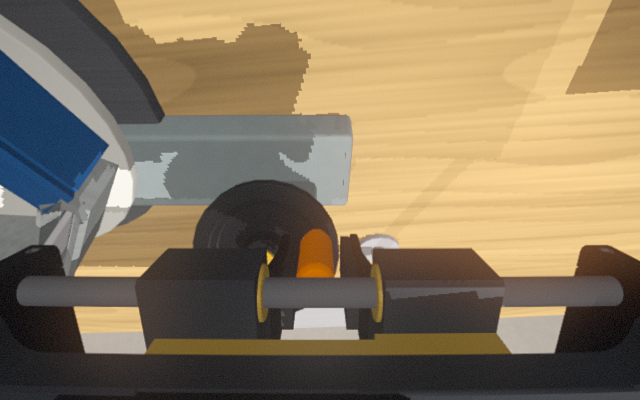

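Request:
apply_moves --deltas '[[[0, -0.008, 0], [0, 0, 0], 1], [[0, -0.008, 0], [0, 0, 0], 1], [[0, -0.008, 0], [0, 0, 0], 1]]' --newtons 20

```text
time_s: 3.18
position: [0.6133, 0.2124, 0.1121]
ee_rot: [-180.0, 29.8, 174.8]
force: [1.5, 3.7, -1.0]
finger_gap: 0.201
```

```bash
python3 - <<'E'
from h import *
o=sensors.get_obs(); p=o['position']; r=p-W; print('gap mm',o['finger_gap']*87, 'rel u,y,a', r@u*1e3,r@ey*1e3,r@a*1e3, np.degrees(np.arctan2(r@ey,r@u)),o['force'])
E
```

```text
gap mm 17.52926490203785 rel u,y,a -11.532529282989412 28.099026064205738 -14.010071290801193 112.31444893168972 [ 1.54954729  3.66309083 -0.97987786]
```

```bash
cat > wind.py <<'E'
from h import *
import sys
th0=float(sys.argv[1]); st=float(sys.argv[2]); n=int(sys.argv[3]) if len(sys.argv)>3 else 5
W2=np.load('W2.npy')
def cr(g): t=np.radians(g); return W2+.032*(np.cos(t)*u+np.sin(t)*ey)
o=sensors.get_obs(); R0=R.from_euler('xyz',o['ee_rot'],degrees=True); p=o['position']; r=p-W2
print('t',round(o['time_s'],2),'now ang',np.degrees(np.arctan2(r@ey,r@u)).round(1),'rad',round(np.hypot(r@ey,r@u)*1e3,1),'ax',round(r@a*1e3,1),'gap',round(o['finger_gap']*87,1),'F',o['force'].round(1))
rv=((R0.inv()*R.from_matrix(Rw)).as_rotvec(degrees=True)/60).round(3).tolist()
print(str([[(R0.inv().apply(cr(th0+st*k)-p)/.2).round(3).tolist(),rv,1] for k in range(1,n+1)]))
E
python3 - <<'E'
from h import *
t=np.radians(111.5); np.save('W2.npy',sensors.get_obs()['position']-.032*(np.cos(t)*u+np.sin(t)*ey)); print(np.load('W2.npy')-W+.015*a)
E
python3 wind.py 111.5 20
```

```text
[-0.00047419 -0.00163923  0.00095506]
t 3.17 now ang 111.5 rad 32.0 ax 0.0 gap 17.5 F [ 1.5  3.7 -1. ]
[[[0.047, -0.029, 0.0], [-0.001, -0.004, -0.0], 1], [[0.082, -0.073, 0.0], [-0.001, -0.004, -0.0], 1], [[0.1, -0.125, 0.0], [-0.001, -0.004, -0.0], 1], [[0.098, -0.181, 0.001], [-0.001, -0.004, -0.0], 1], [[0.078, -0.232, 0.0], [-0.001, -0.004, -0.0], 1]]
```

Request:
apply_moves --deltas '[[[0.047, -0.029, 0], [0, 0, 0], 1], [[0.082, -0.073, 0], [0, 0, 0], 1], [[0.1, -0.125, 0], [0, 0, 0], 1], [[0.098, -0.181, 0], [0, 0, 0], 1], [[0.078, -0.232, 0], [0, 0, 0], 1]]' --newtons 20

```text
time_s: 3.8
position: [0.5948, 0.1662, 0.1039]
ee_rot: [-179.9, 29.7, 174.9]
force: [-0.5, 2.7, -1.8]
finger_gap: 0.202
```

```bash
python3 wind.py 211.5 30
```

```text
t 3.8 now ang -147.6 rad 33.4 ax 0.0 gap 17.6 F [-0.5  2.7 -1.8]
[[[-0.065, -0.051, -0.0], [-0.002, -0.006, -0.0], 1], [[-0.145, -0.07, -0.001], [-0.002, -0.006, -0.0], 1], [[-0.225, -0.047, -0.001], [-0.002, -0.006, -0.0], 1], [[-0.282, 0.013, -0.002], [-0.002, -0.006, -0.0], 1], [[-0.301, 0.094, -0.002], [-0.002, -0.006, -0.0], 1]]
```

Request:
apply_moves --deltas '[[[-0.065, -0.051, 0], [0, -0.006, 0], 1], [[-0.145, -0.07, -0.001], [0, -0.006, 0], 1], [[-0.225, -0.047, -0.001], [0, -0.006, 0], 1], [[-0.282, 0.013, -0.002], [0, -0.006, 0], 1], [[-0.301, 0.094, -0.002], [0, -0.006, 0], 1]]'

```text
time_s: 4.42
position: [0.6472, 0.1769, 0.1332]
ee_rot: [-179.6, 29.8, 174.7]
force: [-12.9, -2.2, 5.8]
finger_gap: 0.198
```

```bash
python3 wind.py 361.5 35; python3 - <<'E'
from h import *
im,d=vision.read_camera('top'); save('t2',cv2.resize(im[140:215,235:350],None,fx=6,fy=6))
E
```

```text
t 4.42 now ang -4.7 rad 30.9 ax -0.2 gap 17.2 F [-12.9  -2.2   5.8]
[[[0.026, 0.108, -0.002], [-0.007, -0.004, -0.002], 1], [[0.104, 0.164, -0.002], [-0.007, -0.004, -0.002], 1], [[0.2, 0.166, -0.002], [-0.007, -0.004, -0.002], 1], [[0.279, 0.112, -0.001], [-0.007, -0.004, -0.002], 1], [[0.314, 0.022, -0.0], [-0.007, -0.004, -0.002], 1]]
```

View pics/t2.png

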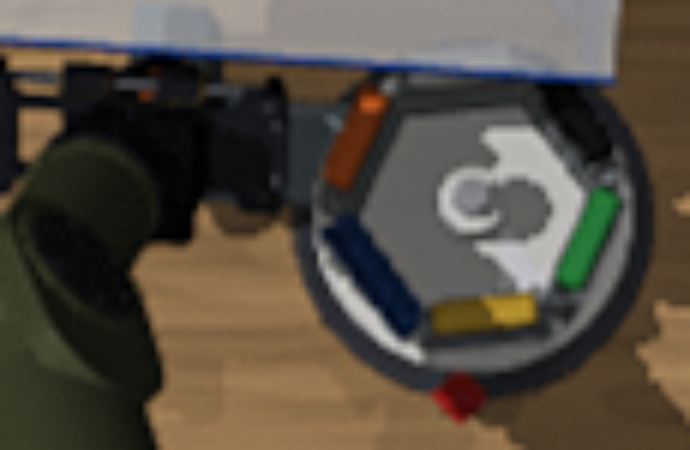

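```bash
python3 -c "
from h import *
np.save('W2.npy',np.load('W2.npy')-.0013*u)"; python3 wind.py 361.5 33
```

```text
t 4.47 now ang 0.8 rad 32.0 ax -0.1 gap 17.4 F [-5.7 -0.9  1.4]
[[[0.028, 0.088, -0.001], [-0.005, -0.003, -0.0], 1], [[0.099, 0.145, -0.001], [-0.005, -0.003, -0.0], 1], [[0.189, 0.155, -0.001], [-0.005, -0.003, -0.0], 1], [[0.27, 0.114, -0.0], [-0.005, -0.003, -0.0], 1], [[0.316, 0.035, 0.0], [-0.005, -0.003, -0.0], 1]]
```

Request:
apply_moves --deltas '[[[0.028, 0.088, -0.001], [-0.005, -0.003, 0], 1], [[0.099, 0.145, -0.001], [-0.005, -0.003, 0], 1], [[0.189, 0.155, -0.001], [-0.005, -0.003, 0], 1], [[0.27, 0.114, 0], [-0.005, -0.003, 0], 1], [[0.316, 0.035, 0], [-0.005, -0.003, 0], 1]]'

```text
time_s: 5.1
position: [0.5935, 0.1925, 0.1018]
ee_rot: [179.9, 30.0, 174.9]
force: [7.9, 2.0, -4.3]
finger_gap: 0.199
```

```bash
python3 wind.py 526.5 33
```

```text
t 5.1 now ang 165.2 rad 32.2 ax 0.1 gap 17.3 F [ 7.9  2.  -4.3]
[[[-0.005, -0.094, 0.0], [0.002, 0.001, 0.001], 1], [[-0.058, -0.168, 0.0], [0.002, 0.001, 0.001], 1], [[-0.143, -0.201, 0.0], [0.002, 0.001, 0.001], 1], [[-0.232, -0.182, 0.0], [0.002, 0.001, 0.001], 1], [[-0.296, -0.118, 0.0], [0.002, 0.001, 0.001], 1]]
```

Request:
apply_moves --deltas '[[[-0.005, -0.094, 0], [0, 0, 0], 1], [[-0.058, -0.168, 0], [0, 0, 0], 1], [[-0.143, -0.201, 0], [0, 0, 0], 1], [[-0.232, -0.182, 0], [0, 0, 0], 1], [[-0.296, -0.118, 0], [0, 0, 0], 1]]'

```text
time_s: 5.72
position: [0.6415, 0.1619, 0.1307]
ee_rot: [-179.9, 29.8, 174.8]
force: [-10.6, 2.4, 2.3]
finger_gap: 0.2
```

```bash
python3 wind.py 691.5 33
```

```text
t 5.72 now ang -33.6 rad 32.5 ax -0.2 gap 17.4 F [-10.6   2.4   2.3]
[[[-0.024, 0.103, -0.001], [-0.002, -0.003, -0.001], 1], [[0.009, 0.187, -0.001], [-0.002, -0.003, -0.001], 1], [[0.082, 0.241, -0.001], [-0.002, -0.003, -0.001], 1], [[0.173, 0.245, -0.001], [-0.002, -0.003, -0.001], 1], [[0.252, 0.2, -0.0], [-0.002, -0.003, -0.001], 1]]
```

Request:
apply_moves --deltas '[[[-0.022, 0.103, -0.001], [0, -0.003, 0], 1], [[0.011, 0.187, -0.001], [0, -0.003, 0], 1], [[0.084, 0.239, -0.001], [0, -0.003, 0], 1], [[0.173, 0.243, -0.001], [0, -0.003, 0], 1], [[0.252, 0.2, 0], [0, -0.003, 0], 1]]'

```text
time_s: 6.35
position: [0.6029, 0.2068, 0.1064]
ee_rot: [179.9, 30.2, 174.8]
force: [4.3, 0.6, -0.6]
finger_gap: 0.197
```

```bash
python3 wind.py 856.5 33
```

```text
t 6.35 now ang 133.2 rad 31.8 ax 0.0 gap 17.1 F [ 4.3  0.6 -0.6]
[[[0.048, -0.087, -0.0], [0.001, 0.003, -0.0], 1], [[0.039, -0.177, -0.0], [0.001, 0.003, -0.0], 1], [[-0.018, -0.248, -0.0], [0.001, 0.003, -0.0], 1], [[-0.105, -0.276, 0.0], [0.001, 0.003, -0.0], 1], [[-0.193, -0.252, 0.0], [0.001, 0.003, -0.0], 1]]
```

Request:
apply_moves --deltas '[[[0.048, -0.087, 0], [0, 0, 0], 1], [[0.039, -0.177, 0], [0, 0, 0], 1], [[-0.018, -0.248, 0], [0, 0, 0], 1], [[-0.105, -0.275, 0], [0, 0, 0], 1], [[-0.193, -0.251, 0], [0, 0, 0], 1]]'

```text
time_s: 6.98
position: [0.6308, 0.1522, 0.1252]
ee_rot: [180.0, 30.0, 174.7]
force: [-7.3, 7.8, -2.9]
finger_gap: 0.2
```

```bash
python3 wind.py 1021.5 33
```

```text
t 6.97 now ang -60.9 rad 32.7 ax -0.1 gap 17.4 F [-7.3  7.8 -2.9]
[[[-0.065, 0.074, -0.0], [-0.001, -0.0, -0.002], 1], [[-0.079, 0.164, -0.0], [-0.001, -0.0, -0.002], 1], [[-0.042, 0.247, -0.0], [-0.001, -0.0, -0.002], 1], [[0.035, 0.296, -0.001], [-0.001, -0.0, -0.002], 1], [[0.126, 0.296, -0.001], [-0.001, -0.0, -0.002], 1]]
```

Request:
apply_moves --deltas '[[[-0.063, 0.075, 0], [0, 0, 0], 1], [[-0.077, 0.163, 0], [0, 0, 0], 1], [[-0.041, 0.244, 0], [0, 0, 0], 1], [[0.035, 0.293, -0.001], [0, 0, 0], 1], [[0.126, 0.294, -0.001], [0, 0, 0], 1]]'

```text
time_s: 7.6
position: [0.6171, 0.2133, 0.1144]
ee_rot: [179.8, 30.3, 174.7]
force: [7.1, 1.6, -5.9]
finger_gap: 0.199
```

```bash
python3 wind.py 1186.5 24.5 3
```

```text
t 7.6 now ang 101.1 rad 31.6 ax 0.1 gap 17.4 F [ 7.1  1.6 -5.9]
[[[0.075, -0.034, -0.0], [0.002, 0.005, -0.003], 1], [[0.115, -0.089, -0.0], [0.002, 0.005, -0.003], 1], [[0.129, -0.155, -0.0], [0.002, 0.005, -0.003], 1]]
```

Request:
apply_moves --deltas '[[[0.075, -0.034, 0], [0, 0.005, -0.003], 1], [[0.115, -0.089, 0], [0, 0.005, -0.003], 1], [[0.129, -0.155, 0], [0, 0.005, -0.003], 1], [[0.129, -0.155, 0], [0, 0.005, -0.003], 1]]'

```text
time_s: 8.1
position: [0.5919, 0.1817, 0.1013]
ee_rot: [-180.0, 29.9, 174.7]
force: [-5.9, -1.9, 3.5]
finger_gap: 0.197
```

```bash
python3 wind.py 1260 0 1; python3 - <<'E'
from h import *
c=vision.calibration('top');im,d=vision.read_camera('top'); np.savez('pics/t3.npz',im=im,d=d,c=c)
c=vision.calibration('side');im2,d2=vision.read_camera('side'); np.savez('pics/s3.npz',im=im2,d=d2,c=c)
A=cv2.resize(im[140:215,235:350],None,fx=6,fy=6); B=cv2.resize(im2[140:250,285:380],None,fx=4.09,fy=4.09)
save('t3',A);save('s3',B)
E
```

```text
t 8.1 now ang -175.0 rad 32.1 ax -0.1 gap 17.2 F [-5.9 -1.9  3.5]
[[[0.0, 0.014, -0.001], [-0.002, -0.001, -0.002], 1]]
```

View pics/t3.png

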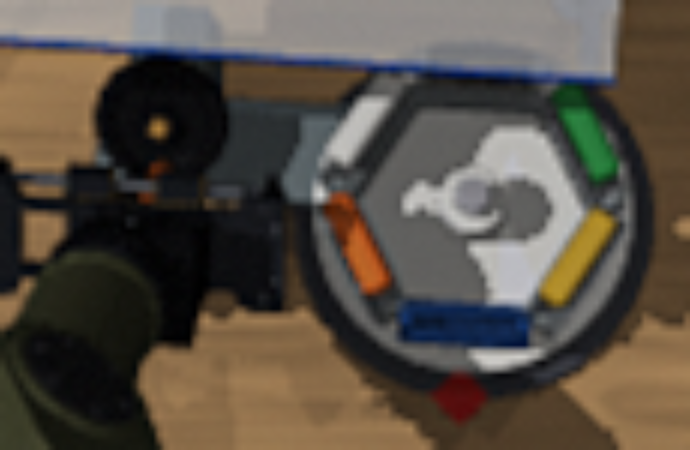

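View pics/s3.png

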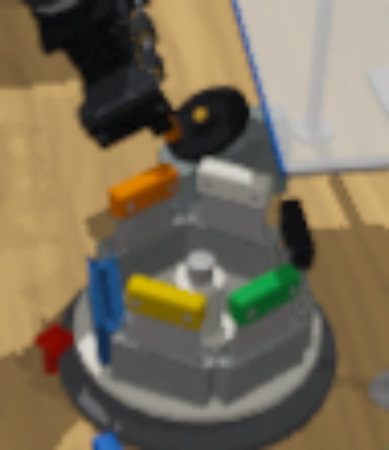

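```bash
python3 - <<'E'
from h import *
im,d,c=ld('t3'); hs=cv2.cvtColor(im,cv2.COLOR_RGB2HSV)
m=cv2.inRange(hs,(105,150,40),(125,255,255)); m[:175]=0; m[206:]=0; m[:,:295]=0;m[:,330:]=0
ys,xs=np.where(m>0); P=plane(c,np.c_[xs,ys],.09); print(len(xs),np.median(dep(c,np.c_[xs,ys],d)[:,2]))
l=cv2.fitLine(P[:,:2].astype(np.float32),cv2.DIST_L2,0,.01,.01).ravel(); print('dir off ey deg',np.degrees(np.arctan2(l[1],l[0]))-np.degrees(np.arctan2(ey[1],ey[0])))
mp=P.mean(0); print('mean',mp); rel=mp[:2]-C[:2]; print(np.linalg.norm(rel),np.degrees(np.arctan2(rel@ey[:2],rel@ex[:2])))
b=cv2.minAreaRect((P[:,:2]*1000).astype(np.float32));print(b)
for nm,lo,hi in(('orange',(5,180,100),(16,255,255)),('yellow',(22,150,90),(32,255,255)),('green',(55,150,80),(80,255,255))):
    m=cv2.inRange(hs,lo,hi); m[:150]=0; m[206:]=0; m[:,:285]=0;m[:,345:]=0
    ys,xs=np.where(m>0); P=plane(c,np.c_[xs,ys],.148); rel=P.mean(0)[:2]-C[:2]; l=cv2.fitLine(P[:,:2].astype(np.float32),cv2.DIST_L2,0,.01,.01).ravel()
    print(nm,len(xs),P.mean(0),np.linalg.norm(rel),np.degrees(np.arctan2(rel@ey[:2],rel@ex[:2])),'dir',np.degrees(np.arctan2(l@np.r_[ey[:2],0,0],l@np.r_[ex[:2],0,0])))
E
```

```text
134 0.08367306049625867
dir off ey deg -0.2535682667804906
mean [ 0.49772605 -0.0145428   0.09      ]
0.08087083062233365 -177.66996383680427
((498.0030212402344, -12.447132110595703), (82.67182159423828, 24.923686981201172), 84.98003387451172)
orange 70 [0.54137056 0.04901368 0.148     ] 0.07704993120088276 123.94356048312056 dir 27.048585201022465
yellow 72 [ 0.53333267 -0.08624755  0.148     ] 0.081423695041436 -118.55663307478852 dir -28.73821297778808
green 57 [ 0.60563422 -0.09543225  0.148     ] 0.08157718321830909 -65.43733404160116 dir 30.68904089890994
```

Request:
apply_moves --deltas '[[[0, 0, 0], [0, 0, 0], -0.2], [[0, 0, 0], [0, 0, 0], -0.2], [[0, 0, -0.1], [0, 0, 0], -0.2], [[0, 0, -0.35], [0, 0, 0], -0.5], [[0, 0, -0.6], [0, 0, 0], -1]]'

```text
time_s: 8.82
position: [0.532, 0.1868, 0.2063]
ee_rot: [-179.9, 29.9, 174.7]
force: [-0.0, 1.5, 0.6]
finger_gap: 0.684
```

```bash
python3 - <<'E'
from h import *
c=vision.calibration('wrist');im,d=vision.read_camera('wrist'); np.savez('pics/w4.npz',im=im,d=d,c=c);save('w4',im);print(sensors.get_obs()['position'])
E
```

```text
[0.53257936 0.18954125 0.21323609]
```

View pics/w4.png

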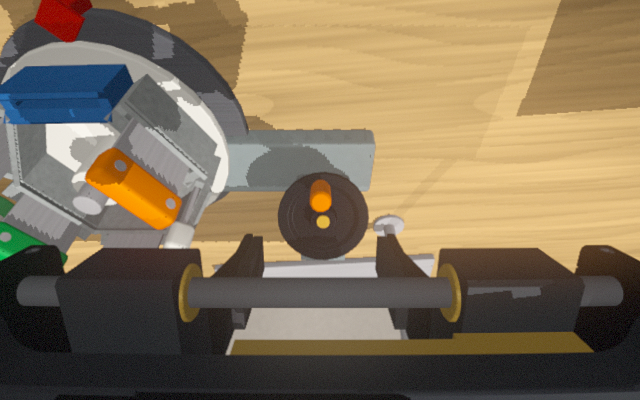

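```bash
python3 - <<'E'
from h import *
print(sensors.get_obs()['joints'].round(1))
for f in('t3','s3'):
    im,d,c=ld(f); hs=cv2.cvtColor(im,cv2.COLOR_RGB2HSV)
    m=cv2.inRange(hs,(105,150,60),(125,255,255)); 
    N,L,S,Ce=cv2.connectedComponentsWithStats(m)
    u0=proj(c,[[.466,-.224,.11]])[0]; i=min(range(1,N),key=lambda i:np.hypot(*(Ce[i]-u0)))
    ys,xs=np.where(L==i); D=dep(c,np.c_[xs,ys],d); 
    print(f,Ce[i],S[i],'z',np.percentile(D[:,2],[5,50,90]))
    zt=.116; s=D[:,2]>.108; P=plane(c,np.c_[xs,ys],.114)[s]; print(s.sum(),P.mean(0),cv2.minAreaRect((P[:,:2]*1000).astype(np.float32)))
    l=cv2.fitLine(P[:,:2].astype(np.float32),cv2.DIST_L2,0,.01,.01).ravel(); print('dir',np.degrees(np.arctan2(l[1],l[0])))
    # wood block top  z~.05
    m=cv2.inRange(hs,(3,80,40),(15,200,170)); yy,xx=np.where(m>0); Q=dep(c,np.c_[xx,yy],d); s=(abs(Q[:,2]-.05)<.004)&(np.hypot(Q[:,0]-.466,Q[:,1]+.224)<.07)
    print('block',s.sum(),Q[s].mean(0),cv2.minAreaRect((Q[s][:,:2]*1000).astype(np.float32)))
    A=cv2.resize(im[int(u0[1])-30:int(u0[1])+30,int(u0[0])-35:int(u0[0])+45],None,fx=8,fy=8);save(f+'b',A)
E
```

```text
[-50.7 -10.7  14.8 120.6  29.2  49.4  33.9]
t3 [367.41975309 200.5308642 ] [359 197  17   8  81] z [0.05195128 0.11572693 0.1197871 ]
74 [ 0.46569859 -0.22482907  0.114     ] ((465.48748779296875, -224.41070556640625), (16.551315307617188, 64.0056381225586), 11.330674171447754)
dir -78.35543
block 21 [ 0.45891899 -0.21081682  0.04971101] ((461.2120666503906, -224.41131591796875), (87.82593536376953, 24.17777442932129), 89.83378601074219)
s3 [313.42519685 255.18897638] [308 246  12  20 127] z [0.0977367  0.11233203 0.11593853]
106 [ 0.46179184 -0.23047729  0.114     ] ((461.4747009277344, -230.19598388671875), (19.545888900756836, 69.02259063720703), 10.762588500976562)
dir -80.26794
block 43 [ 0.46048655 -0.23613923  0.04831901] ((461.92620849609375, -231.72561645507812), (25.112653732299805, 81.48931884765625), 17.831157684326172)
```

View pics/t3b.png

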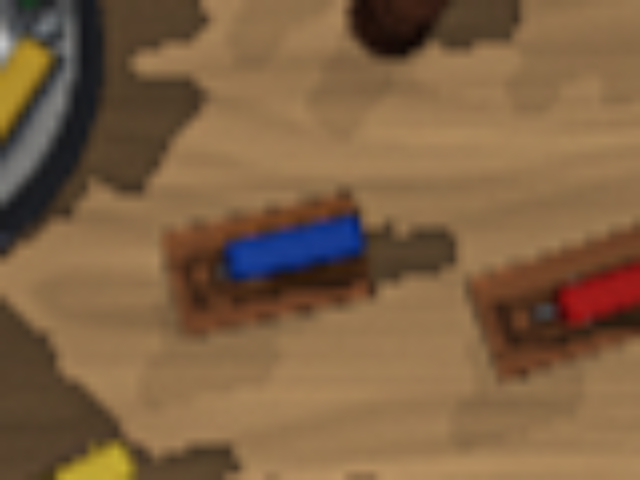

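View pics/s3b.png

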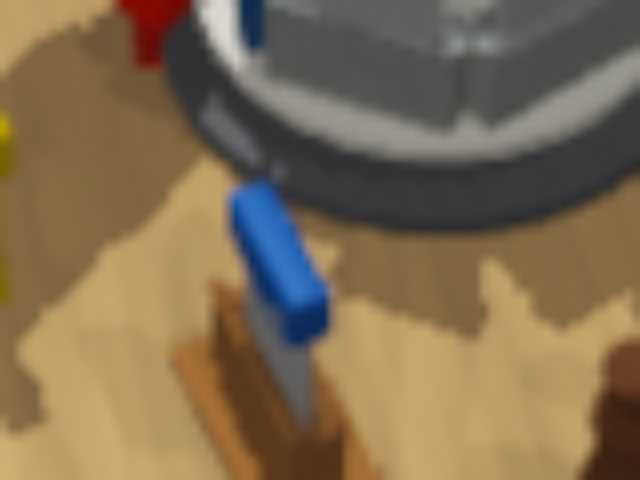

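```bash
cat >> h.py <<'E'
def Rv(yaw):  # tool down, tool x at yaw deg
    t=np.radians(yaw); x=np.array([np.cos(t),np.sin(t),0]); z=np.array([0,0,-1.]); return np.c_[x,np.cross(z,x),z]
E
python3 - <<'E'
from h import *
go([.46,.13,.28],Rv(140)); print(R.from_matrix(Rv(140)).as_euler('xyz',degrees=True))
E
```

```text
t 8.88 shift [0.12, -0.328, -0.458] turn [0.157, 0.487, 0.565]
[180.   0. 140.]
```

Request:
apply_moves --deltas '[[[0.06, -0.05, -0.15], [0.03, 0.1, 0.11], -1], [[0.1, -0.12, -0.3], [0.06, 0.2, 0.23], -1], [[0.12, -0.2, -0.42], [0.1, 0.3, 0.34], -1], [[0.12, -0.27, -0.46], [0.13, 0.4, 0.46], -1], [[0.12, -0.33, -0.46], [0.157, 0.487, 0.565], -1]]'

```text
time_s: 9.5
position: [0.4607, 0.1292, 0.2818]
ee_rot: [179.9, -0.1, 139.8]
force: [-0.0, -0.1, -0.4]
finger_gap: 1.0
```

```bash
python3 - <<'E'
from h import *
print(sensors.get_obs()['joints'].round(1))
go([.46,-.03,.28],Rv(115)); 
E
```

```text
[-45.5  -5.3  25.1 102.    2.1  82.7  29. ]
t 9.5 shift [-0.511, -0.61, 0.007] turn [0.002, -0.002, 0.413]
```

```bash
python3 - <<'E'
from h import *
go([.462,-.15,.27],Rv(101.6)); 
E
```

```text
t 9.5 shift [-0.907, -1.062, 0.055] turn [0.002, -0.002, 0.636]
```

Request:
apply_moves --deltas '[[[-0.17, -0.2, 0.01], [0, 0, 0.12], -1], [[-0.36, -0.42, 0.02], [0, 0, 0.25], -1], [[-0.54, -0.64, 0.03], [0, 0, 0.38], -1], [[-0.72, -0.84, 0.04], [0, 0, 0.51], -1], [[-0.85, -1.0, 0.05], [0, 0, 0.636], -1]]'

```text
time_s: 10.12
position: [0.4613, -0.1364, 0.2714]
ee_rot: [179.9, -0.1, 101.2]
force: [0.4, 0.1, -0.5]
finger_gap: 1.001
```

```bash
python3 - <<'E'
from h import *
print(sensors.get_obs()['joints'].round(1))
c=vision.calibration('wrist');im,d=vision.read_camera('wrist'); np.savez('pics/w5.npz',im=im,d=d,c=c);save('w5',im)
go([.4645,-.2265,.25],Rv(101.6)); 
E
```

```text
[-30.2  -6.5  40.8 103.2   4.2  81.7  21. ]
t 10.18 shift [-0.416, -0.057, 0.108] turn [0.001, 0.002, -0.017]
```

View pics/w5.png

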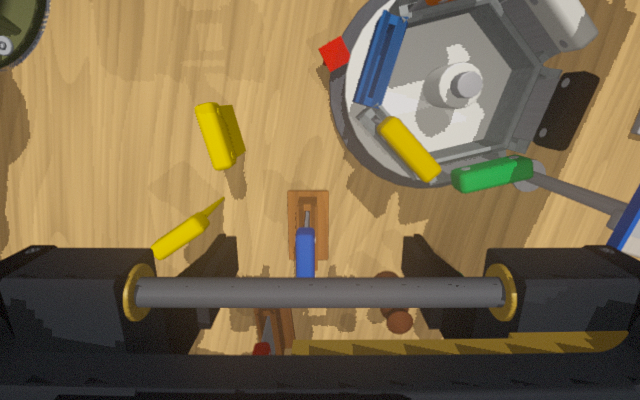

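```bash
python3 - <<'E'
from h import *
im,d,c=ld('w5'); hs=cv2.cvtColor(im,cv2.COLOR_RGB2HSV)
m=cv2.inRange(hs,(105,120,60),(125,255,255)); N,L,S,Ce=cv2.connectedComponentsWithStats(m)
for i in range(1,N):
    if S[i,4]<200: continue
    ys,xs=np.where(L==i); D=dep(c,np.c_[xs,ys],d); print(Ce[i],S[i],np.percentile(D[:,2],[5,50,95]).round(3))
    for zt in((.116,) if abs(Ce[i][0]-305)<20 else (.09,)):
        s=abs(D[:,2]-zt)<.006; Q=plane(c,np.c_[xs,ys],zt)[s]; print('  plane',zt,s.sum(),cv2.minAreaRect((Q[:,:2]*1000).astype(np.float32)), 'depthmean',D[s].mean(0).round(4))
        l=cv2.fitLine(Q[:,:2].astype(np.float32),cv2.DIST_L2,0,.01,.01).ravel(); print('  dir',np.degrees(np.arctan2(l[1],l[0])))
m=cv2.inRange(hs,(5,90,60),(16,230,200)); m[:185]=0;m[265:]=0;m[:,:280]=0;m[:,335:]=0
ys,xs=np.where(m>0);D=dep(c,np.c_[xs,ys],d); s=abs(D[:,2]-.05)<.004; Q=plane(c,np.c_[xs,ys],.05)[s]; print('block',s.sum(),cv2.minAreaRect((Q[:,:2]*1000).astype(np.float32)))
save('w5c',cv2.resize(im[:110,310:420],None,fx=5,fy=5)); save('w5d',cv2.resize(im[180:285,260:350],None,fx=6,fy=5))
E
```

```text
[382.12771458  55.07652534] [ 356   11   52   95 1934] [0.043 0.086 0.091]
  plane 0.09 1240 ((496.0264892578125, -13.01116943359375), (84.16568756103516, 26.083887100219727), 84.6854019165039) depthmean [ 0.4972 -0.0076  0.0884]
  dir 85.95002
[624.22154472 230.75609756] [608 207  32  44 492] [0.27  0.275 0.276]
  plane 0.09 0 ((0.0, 0.0), (0.0, 0.0), 0.0) depthmean [nan nan nan]<stdin>:8: RuntimeWarning: Mean of empty slice.
  ret = um.true_divide(
Traceback (most recent call last):
cv2.error: OpenCV(4.12.0) /io/opencv/modules/imgproc/src/linefit.cpp:50: error: (-215:Assertion failed) count > 0 in function 'fitLine2D_wods'
```

```bash
python3 - <<'E'
from h import *
im,d,c=ld('w5'); hs=cv2.cvtColor(im,cv2.COLOR_RGB2HSV)
m=cv2.inRange(hs,(105,120,60),(125,255,255)); m[:,:280]=0;m[:,330:]=0
ys,xs=np.where(m>0); D=dep(c,np.c_[xs,ys],d); print(len(xs),np.percentile(D[:,2],[5,50,95]).round(3), ys.min(),ys.max(),xs.min(),xs.max())
s=abs(D[:,2]-.116)<.006; Q=plane(c,np.c_[xs,ys],.116)[s]; print(s.sum(),cv2.minAreaRect((Q[:,:2]*1000).astype(np.float32)))
l=cv2.fitLine(Q[:,:2].astype(np.float32),cv2.DIST_L2,0,.01,.01).ravel(); print('  dir',np.degrees(np.arctan2(l[1],l[0])))
m=cv2.inRange(hs,(5,90,60),(16,230,200)); m[:185]=0;m[265:]=0;m[:,:280]=0;m[:,335:]=0
ys,xs=np.where(m>0);D=dep(c,np.c_[xs,ys],d); s=abs(D[:,2]-.05)<.004; Q=plane(c,np.c_[xs,ys],.05)[s]; print('block',s.sum(),cv2.minAreaRect((Q[:,:2]*1000).astype(np.float32)))
save('w5d',cv2.resize(im[180:285,260:350],None,fx=6,fy=5))
E
```

```text
735 [0.113 0.116 0.117] 234 276 296 313
730 ((460.9639892578125, -214.82022094726562), (17.605754852294922, 47.98959732055664), 10.930912971496582)
  dir -78.05276
block 362 ((461.67535400390625, -220.03750610351562), (25.63334083557129, 78.19606018066406), 11.131244659423828)
```

View pics/w5d.png

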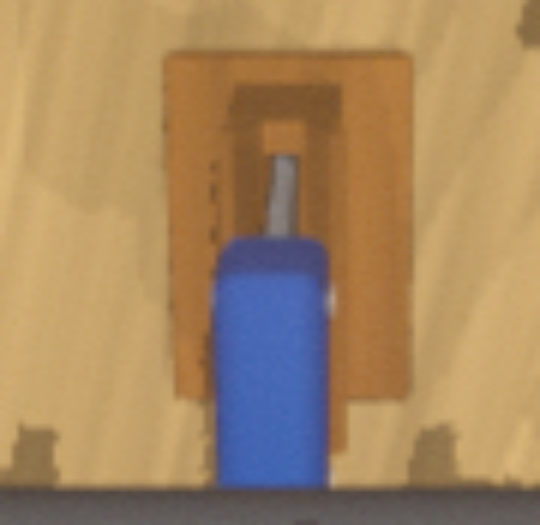

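```bash
python3 - <<'E'
from h import *
go([.463,-.2265,.17],Rv(101)); go([.463,-.2265,.083],Rv(101)); 
E
```

```text
t 10.18 shift [-0.414, -0.065, 0.508] turn [0.001, 0.002, -0.007]
t 10.18 shift [-0.414, -0.065, 0.943] turn [0.001, 0.002, -0.007]
```

Request:
apply_moves --deltas '[[[-0.23, -0.035, 0.15], [0, 0, -0.005], -1], [[-0.38, -0.06, 0.32], [0, 0, -0.007], -1], [[-0.414, -0.065, 0.48], [0, 0, -0.007], -1], [[-0.414, -0.065, 0.5], [0, 0, -0.007], -1]]'

```text
time_s: 10.68
position: [0.4614, -0.2269, 0.1698]
ee_rot: [-179.8, 0.1, 100.9]
force: [-0.2, 0.1, 0.5]
finger_gap: 1.001
```

```bash
python3 - <<'E'
from h import *
go([.463,-.2265,.083],Rv(101)); c=vision.calibration('wrist');im,d=vision.read_camera('wrist'); np.savez('pics/w6.npz',im=im,d=d,c=c);save('w6',im)
E
```

```text
t 10.68 shift [0.001, 0.01, 0.434] turn [-0.003, 0.001, -0.002]
```

View pics/w6.png

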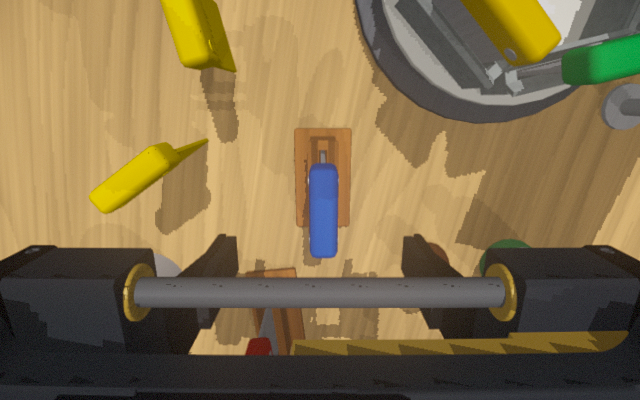

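```bash
python3 - <<'E'
from h import *
im,d,c=ld('w6'); hs=cv2.cvtColor(im,cv2.COLOR_RGB2HSV)
m=cv2.inRange(hs,(105,120,60),(125,255,255)); m[:,:290]=0;m[:,350:]=0
ys,xs=np.where(m>0); D=dep(c,np.c_[xs,ys],d); print(np.percentile(D[:,2],[5,50,95]).round(3))
s=abs(D[:,2]-.116)<.005; Q=plane(c,np.c_[xs,ys],.116)[s]; r=cv2.minAreaRect((Q[:,:2]*1000).astype(np.float32));print(s.sum(),r)
go([r[0][0]/1e3,r[0][1]/1e3,.083],Rv(101)); print(sensors.get_obs()['position'])
E
```

```text
[0.114 0.116 0.117]
2280 ((462.40277099609375, -222.49937438964844), (17.888090133666992, 63.262420654296875), 11.744881629943848)
t 10.72 shift [0.02, 0.005, 0.438] turn [-0.001, 0.001, -0.0]
[ 0.46229886 -0.22637048  0.17070206]
```

Request:
apply_moves --deltas '[[[0.015, 0.004, 0.2], [0, 0, -0.01], -1], [[0.015, 0.004, 0.36], [0, 0, -0.01], -1], [[0.015, 0.004, 0.43], [0, 0, -0.01], -0.2], [[0.015, 0.004, 0.438], [0, 0, -0.01], 0.2], [[0.015, 0.004, 0.438], [0, 0, -0.01], 1]]' --newtons 30

```text
time_s: 11.35
position: [0.4637, -0.2237, 0.0845]
ee_rot: [179.9, 0.1, 101.6]
force: [-0.0, 0.2, 0.5]
finger_gap: 0.744
```

Request:
apply_moves --deltas '[[[0, 0, 0], [0, 0, 0], 1], [[0, 0, 0], [0, 0, 0], 1], [[0, 0, 0], [0, 0, 0], 1]]'

```text
time_s: 11.72
position: [0.4638, -0.2237, 0.0848]
ee_rot: [179.9, 0.1, 101.6]
force: [-0.9, -0.5, -0.7]
finger_gap: 0.402
```

Request:
apply_moves --deltas '[[[0, 0, 0], [0, 0, 0], 1], [[0, 0, 0], [0, 0, 0], 1], [[0, 0, 0], [0, 0, 0], 1], [[0, 0, 0], [0, 0, 0], 1]]'

```text
time_s: 12.22
position: [0.4639, -0.2237, 0.0849]
ee_rot: [179.9, 0.1, 101.6]
force: [0.1, -0.0, 1.5]
finger_gap: 0.227
```

Request:
apply_moves --deltas '[[[0, 0, -0.06], [0, 0, 0], 1], [[0, 0, -0.18], [0, 0, 0], 1], [[0, 0, -0.35], [0, 0, 0], 1], [[0, 0, -0.55], [0, 0, 0], 1], [[0, 0, -0.7], [0, 0, 0], 1]]'

```text
time_s: 12.85
position: [0.4637, -0.2239, 0.2272]
ee_rot: [179.8, 0.2, 101.6]
force: [0.4, 0.1, -1.3]
finger_gap: 0.223
```

```bash
python3 - <<'E'
from h import *
o=sensors.get_obs();print(o['force'],o['finger_gap']*87,o['position'])
for n in('side','wrist'):
    c=vision.calibration(n);im,d=vision.read_camera(n); np.savez(f'pics/{n}7.npz',im=im,d=d,c=c);save(n+'7',im if n=='wrist' else cv2.resize(im[150:330,240:400],None,fx=4,fy=3.3))
E
```

```text
[ 0.44884776  0.13870634 -1.29314596] 19.36718984406752 [ 0.46368755 -0.22389574  0.22715125]
```

View pics/side7.png

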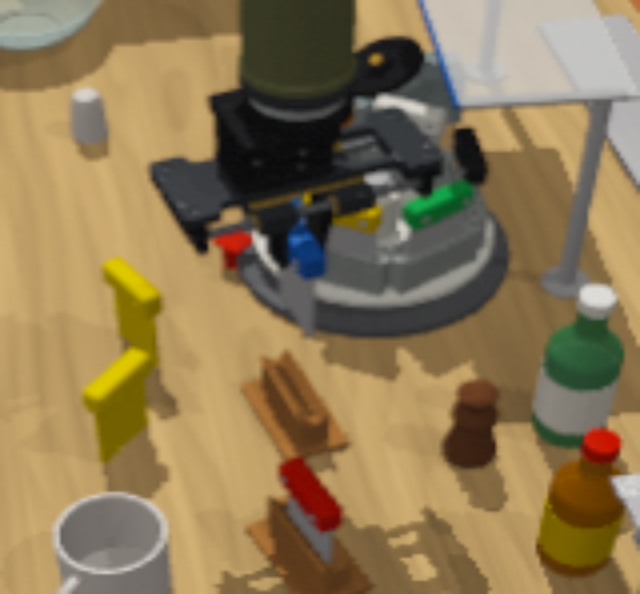

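View pics/wrist7.png

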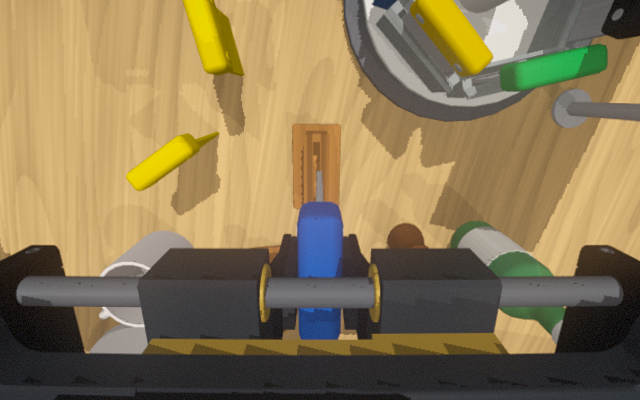

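```bash
cat > hand.py <<'E'
from h import *
import sys
im,d,c=ld(sys.argv[1]); o=sensors.get_obs(); R0=R.from_euler('xyz',o['ee_rot'],degrees=True)
hs=cv2.cvtColor(im,cv2.COLOR_RGB2HSV); m=cv2.inRange(hs,(105,120,50),(125,255,255)); m[:,:290]=0;m[:,350:]=0;m[:195]=0;m[342:]=0
ys,xs=np.where(m>0); D=R0.inv().apply(dep(c,np.c_[xs,ys],d)-o['position'])*1e3
g=D[:,2]>-60
for lo in range(-45,50,6):
    s=g&(D[:,0]>=lo)&(D[:,0]<lo+6)
    if s.sum()>5: print(lo,s.sum(),'z top',np.percentile(D[s,2],[5,50]).round(1),'y',np.percentile(D[s,1],[3,50,97]).round(1))
print('x range',np.percentile(D[g,0],[.5,99.5]))
E
python3 hand.py wrist7
```

```text
-33 79 z top [-33.5 -32.4] y [-9.2  0.7  8.3]
-27 444 z top [-33.9 -32.7] y [-9.2 -0.7  8.7]
-21 441 z top [-33.9 -32.8] y [-9.1  0.3  8.6]
-15 278 z top [-34.1 -33. ] y [-8.5 -0.7  8. ]
3 386 z top [-33.9 -32.7] y [-9.3 -0.6  8.5]
9 528 z top [-33.9 -32.9] y [-9.  -0.2  8.5]
15 560 z top [-34.  -32.9] y [-8.8 -0.2  8.8]
21 571 z top [-34.1 -33. ] y [-8.6  0.2  8.7]
27 554 z top [-33.4 -31.7] y [-7.8  0.   8.2]
x range [-27.97695778  31.69338641]
```

```bash
python3 - <<'E'
from h import *
go([.45,-.12,.25],Rv(93)); go([.485,-.0125,.25],Rv(84.8)); 
E
```

```text
t 12.95 shift [0.527, 0.03, -0.109] turn [0.008, 0.004, 0.143]
t 12.95 shift [1.018, 0.31, -0.109] turn [0.008, 0.003, 0.28]
```

Request:
apply_moves --deltas '[[[0.1, 0, -0.08], [0, 0, 0.03], 1], [[0.3, 0, -0.11], [0.008, 0.004, 0.09], 1], [[0.54, 0.03, -0.11], [0.008, 0.004, 0.15], 1], [[0.78, 0.13, -0.11], [0.008, 0.004, 0.21], 1], [[0.98, 0.29, -0.11], [0.008, 0.004, 0.28], 1]]'

```text
time_s: 13.58
position: [0.4819, -0.0191, 0.2498]
ee_rot: [-180.0, -0.1, 84.7]
force: [0.5, -0.9, -0.4]
finger_gap: 0.225
```

```bash
python3 - <<'E'
from h import *
go([.497,-.0125,.24],Rv(84.8))
for n in('top','side','wrist'):
    c=vision.calibration(n);im,d=vision.read_camera(n); np.savez(f'pics/{n}8.npz',im=im,d=d,c=c)
    save(n+'8',im if n=='wrist' else cv2.resize(im[120:240,250:400],None,fx=4.5,fy=4.5))
go([.497,-.0125,.24],Rv(84.8)); print(sensors.get_obs()['joints'].round(1))
E
```

```text
t 13.57 shift [0.04, 0.072, 0.049] turn [-0.0, -0.002, -0.002]
t 13.72 shift [0.034, 0.07, 0.045] turn [-0.002, 0.0, 0.005]
[-36.1  -4.5  33.6 104.7   2.5  79.1  -8. ]
```

View pics/side8.png

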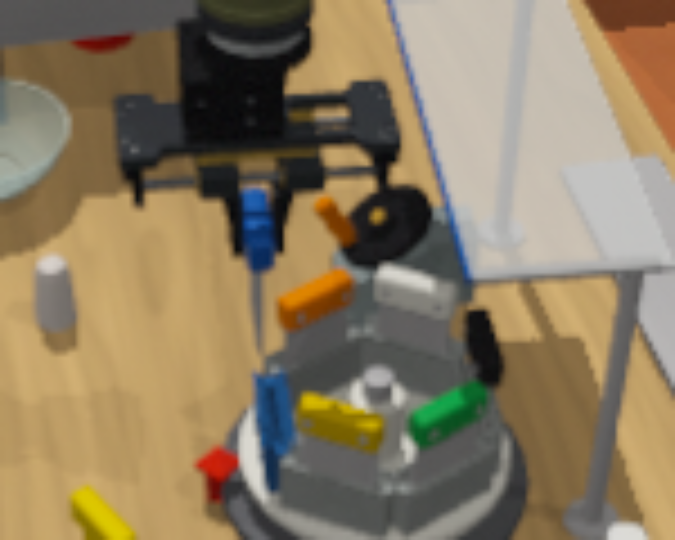

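View pics/wrist8.png

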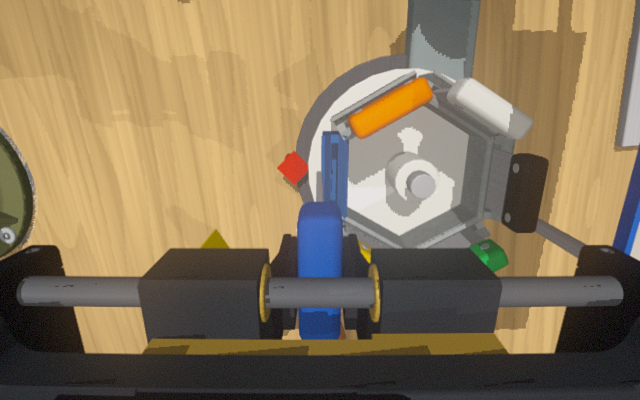

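```bash
python3 - <<'E'
from h import *
im,d,c=ld('wrist8'); hs=cv2.cvtColor(im,cv2.COLOR_RGB2HSV)
save('w8c',cv2.resize(im[120:215,295:375],None,fx=6,fy=6))
m=cv2.inRange(hs,(100,120,30),(125,255,255)); m[:120]=0;m[198:]=0;m[:,:300]=0;m[:,370:]=0
ys,xs=np.where(m>0); P=plane(c,np.c_[xs,ys],.09); D=dep(c,np.c_[xs,ys],d)
q=(P-C)[:,:2]; X=q@ex[:2]; Y=q@ey[:2]
print('far end Y',np.percentile(Y,99.5)*1e3)
for y in range(0,50,6):
    s=(Y*1e3>=y)&(Y*1e3<y+6); print(y,s.sum(),'X edges',(np.percentile(X[s],[1,99])*1e3).round(1),'depthz',np.percentile(D[s,2],[2,50,98]).round(3))
    xs_=X[s]*1e3; zz=D[s,2]; print('   deep X',np.percentile(xs_[zz<.078],[5,50,95]).round(1) if (zz<.078).sum()>3 else None)
E
```

```text
far end Y 41.788429608732564
0 9 X edges [-92.6 -81.8] depthz [0.041 0.043 0.09 ]
   deep X [-84.6 -82.8 -81.8]
6 13 X edges [-93.6 -81.9] depthz [0.041 0.089 0.091]
   deep X [-83.7 -82.4 -81.9]
12 8 X edges [-93.7 -82. ] depthz [0.042 0.09  0.092]
   deep X None
18 4 X edges [-93.7 -92.8] depthz [0.089 0.09  0.091]
   deep X None
24 9 X edges [-93.8 -92.8] depthz [0.089 0.09  0.091]
   deep X None
30 6 X edges [-93.8 -82.1] depthz [0.083 0.09  0.091]
   deep X None
36 44 X edges [-93.  -78.7] depthz [0.08  0.082 0.091]
   deep X NoneTraceback (most recent call last):
  File "<stdin>", line 9, in <module>
    return _quantile_unchecked(
        a, q, axis, out, overwrite_input, method, keepdims, weights)
    return _ureduce(a,
                    func=_quantile_ureduce_func,
    ...<5 lines>...
                    overwrite_input=overwrite_input,
                    method=method)
    r = func(a, **kwargs)
    result = _quantile(arr,
                       quantiles=q,
    ...<2 lines>...
                       out=out,
                       weights=wgt)
    slices_having_nans = np.isnan(arr[-1, ...])
                                  ~~~^^^^^^^^^
IndexError: index -1 is out of bounds for axis 0 with size 0
```

View pics/w8c.png

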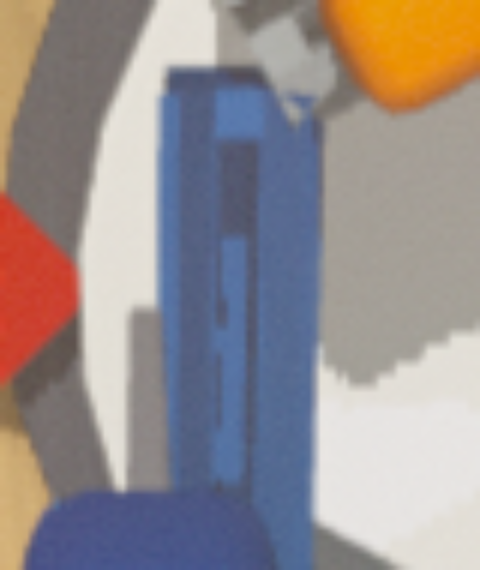

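```bash
python3 - <<'E'
from h import *
im,d,c=ld('wrist8')
def S(x,y,z):
    p=plane(c,[[295+x/6-.5+.0,120+y/6-.5]],z)[0]; q=p-C; return (q@ex*1e3).round(1),(q@ey*1e3).round(1),p.round(4)
for y in(200,400): print(y,[S(x,y,.09)for x in((163,320) if y==200 else(170,314))],'throat',[S(x,y,.082) for x in((217,258) if y==200 else (213,250))],'half' )
print('ends', S(240,95,.09), S(240,142,.082),S(240,70,.09))
E
```

```text
200 [(np.float64(-94.1), np.float64(24.8), array([0.487 , 0.0146, 0.09  ])), (np.float64(-69.0), np.float64(25.0), array([0.512 , 0.0126, 0.09  ]))] throat [(np.float64(-85.2), np.float64(23.6), array([0.4958, 0.0127, 0.082 ])), (np.float64(-78.5), np.float64(23.7), array([0.5024, 0.0121, 0.082 ]))] half
400 [(np.float64(-92.6), np.float64(-8.1), array([ 0.4855, -0.0183,  0.09  ])), (np.float64(-69.0), np.float64(-7.9), array([ 0.5091, -0.0202,  0.09  ]))] throat [(np.float64(-85.3), np.float64(-10.1), array([ 0.4926, -0.021 ,  0.082 ])), (np.float64(-79.1), np.float64(-10.1), array([ 0.4988, -0.0215,  0.082 ]))] half
ends (np.float64(-82.1), np.float64(41.5), array([0.5004, 0.0302, 0.09  ])) (np.float64(-81.6), np.float64(33.1), array([0.5002, 0.0218, 0.082 ])) (np.float64(-82.2), np.float64(45.4), array([0.5007, 0.034 , 0.09  ]))
```

```bash
python3 - <<'E'
from h import *
go([.497,-.0133,.18],Rv(84.8))
E
```

```text
t 13.72 shift [0.03, 0.071, 0.345] turn [-0.002, 0.0, 0.005]
```

Request:
apply_moves --deltas '[[[0.02, 0.05, 0.02], [0, 0, 0.005], 1], [[0.03, 0.071, 0.12], [0, 0, 0.005], 1], [[0.03, 0.071, 0.25], [0, 0, 0.005], 1], [[0.03, 0.071, 0.34], [0, 0, 0.005], 1], [[0.03, 0.071, 0.345], [0, 0, 0.005], 1]]'

```text
time_s: 14.35
position: [0.4961, -0.014, 0.1785]
ee_rot: [-179.7, 0.1, 84.7]
force: [0.2, 0.9, -0.4]
finger_gap: 0.231
```

```bash
python3 - <<'E'
from h import *
go([.497,-.0133,.117],Rv(84.8))
n='side';c=vision.calibration(n);im,d=vision.read_camera(n);save('s9',cv2.resize(im[140:240,260:380],None,fx=6,fy=6,interpolation=cv2.INTER_CUBIC))
go([.497,-.0133,.117],Rv(84.8)); print(sensors.get_obs()['force'])
E
```

```text
t 14.35 shift [0.005, 0.005, 0.308] turn [-0.004, 0.001, -0.001]
t 14.4 shift [0.003, 0.001, 0.313] turn [-0.002, 0.001, -0.001]
[ 0.18571201  0.63415218 -1.38595999]
```

View pics/s9.png

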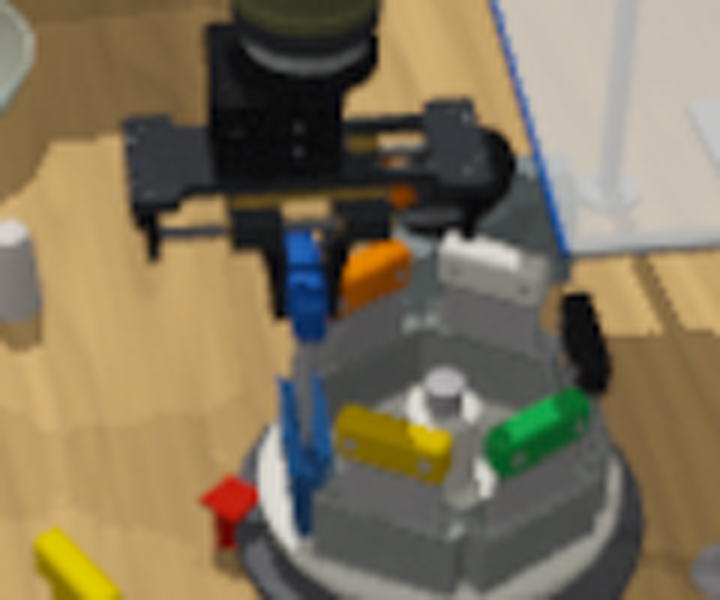

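Request:
apply_moves --deltas '[[[0.002, 0.001, 0.07], [0, 0, 0], 1], [[0.002, 0.001, 0.13], [0, 0, 0], 1], [[0.002, 0.001, 0.18], [0, 0, 0], 1]]'

```text
time_s: 14.78
position: [0.4972, -0.0134, 0.1429]
ee_rot: [-179.9, 0.1, 84.8]
force: [0.4, 0.3, -1.0]
finger_gap: 0.232
```

```bash
python3 - <<'E'
from h import *
go([.497,-.0133,.117],Rv(84.8));print(sensors.get_obs()['force'])
E
```

```text
t 14.78 shift [0.001, -0.001, 0.13] turn [-0.002, 0.001, -0.001]
[ 0.44050366  0.33107202 -0.97890287]
```

Blade is 22 mm in with no force; continue.

Request:
apply_moves --deltas '[[[0, 0, 0.06], [0, 0, 0], 1], [[0, 0, 0.1], [0, 0, 0], 1], [[0, 0, 0.125], [0, 0, 0], 1], [[0, 0, 0.13], [0, 0, 0], 1]]'

```text
time_s: 15.28
position: [0.4978, -0.0134, 0.1187]
ee_rot: [-179.9, 0.0, 84.7]
force: [-3.8, 0.0, 15.3]
finger_gap: 0.225
```

```bash
python3 - <<'E'
from h import *
go([.497,-.0133,.117],Rv(84.8));print(sensors.get_obs()['force'])
c=vision.calibration('wrist');im,d=vision.read_camera('wrist'); np.savez('pics/wrist10.npz',im=im,d=d,c=c)
E
python3 hand.py wrist10
```

```text
t 15.28 shift [0.0, -0.004, 0.008] turn [-0.002, 0.0, -0.001]
[-3.81412999  0.01772017 15.31660773]
-33 58 z top [-31.5 -30.4] y [-9.6  0.6  8.1]
-27 442 z top [-31.9 -30.9] y [-9.5 -0.6  8.4]
-21 442 z top [-32.  -30.9] y [-9.4 -0.6  8.2]
-15 310 z top [-32.1 -31.1] y [-8.8 -0.1  8.1]
3 383 z top [-32.  -30.7] y [-9.7 -0.1  8.8]
9 551 z top [-32.1 -31. ] y [-9.4 -0.6  8.4]
15 596 z top [-32.1 -30.9] y [-11.4  -1.    8.4]
21 623 z top [-32.  -30.8] y [-11.3  -0.6   8.4]
27 905 z top [-31.3 -28.3] y [-8.7 -0.6  7.4]
x range [-27.64009428  32.29589239]
```

Request:
apply_moves --deltas '[[[0, 0, -0.003], [0, 0, 0], 0.4], [[0, 0, -0.003], [0, 0, 0], 0.2], [[0, 0, -0.003], [0, 0, 0], 0.1]]'

```text
time_s: 15.7
position: [0.4975, -0.0134, 0.1191]
ee_rot: [-179.9, 0.0, 84.7]
force: [-0.4, 0.6, -0.0]
finger_gap: 0.413
```

```bash
python3 - <<'E'
from h import *
o=sensors.get_obs();print(o['force'],o['finger_gap']*87,o['position'])
c=vision.calibration('wrist');im,d=vision.read_camera('wrist'); np.savez('pics/wrist11.npz',im=im,d=d,c=c);save('wrist11',im)
E
python3 hand.py wrist11
```

```text
[-0.4404947   0.61126028 -0.02147785] 35.96218965978617 [ 0.49748466 -0.01343242  0.11911851]
-33 72 z top [-31.4 -30.5] y [-9.6 -1.3  7.4]
-27 443 z top [-31.8 -30.6] y [-9.6 -0.6  8.1]
-21 445 z top [-31.8 -30.7] y [-9.5 -0.6  8.1]
-15 279 z top [-31.8 -30.8] y [-9.2 -0.6  7.6]
3 401 z top [-31.7 -30.5] y [-9.6 -0.6  8.2]
9 535 z top [-31.8 -30.7] y [-9.4 -0.6  8.1]
15 578 z top [-31.8 -30.6] y [-9.8 -0.7  8. ]
21 598 z top [-31.8 -30.5] y [-10.9  -1.1   7.9]
27 851 z top [-31.1 -28.3] y [-8.9 -1.1  7.3]
x range [-27.89348063  32.32923814]
```

View pics/wrist11.png

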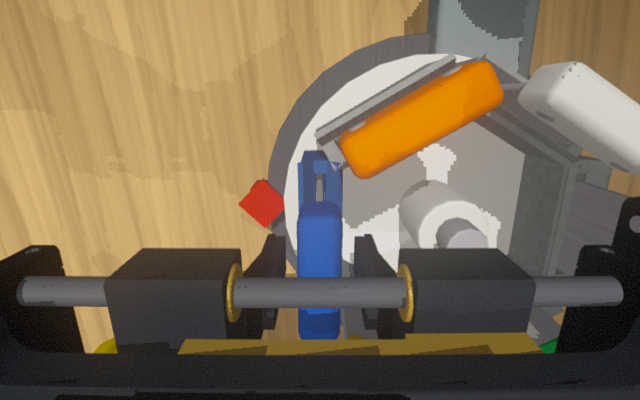

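Request:
apply_moves --deltas '[[[0, 0, -0.1], [0, 0, 0], 0.1], [[0, 0, -0.3], [0, 0, 0], 0.1], [[0, 0, -0.55], [0, 0, 0], 0.1], [[0, 0, -0.8], [0, 0, 0], 0.1], [[0, 0, -0.8], [0, 0, 0], 0.1]]'

```text
time_s: 16.38
position: [0.5001, -0.0135, 0.283]
ee_rot: [179.7, -0.1, 84.7]
force: [-0.7, 0.2, -1.4]
finger_gap: 0.447
```

Request:
apply_moves --deltas '[[[-0.1, -0.25, 0], [0, 0, 0], 0.1], [[-0.2, -0.5, 0], [0, 0, 0], 0.1], [[-0.2, -0.6, 0], [0, 0, 0], 0.1]]'

```text
time_s: 16.75
position: [0.3819, -0.0432, 0.281]
ee_rot: [179.9, -0.1, 84.8]
force: [0.7, -0.1, 0.1]
finger_gap: 0.451
```

```bash
python3 - <<'E'
from h import *
print(sensors.get_obs()['position'])
for n in('side','wrist'):
    c=vision.calibration(n);im,d=vision.read_camera(n); np.savez(f'pics/{n}12.npz',im=im,d=d,c=c)
    save(n+'12',im if n=='wrist' else cv2.resize(im[100:350,240:420],None,fx=3.2,fy=2.4))
    hs=cv2.cvtColor(im,cv2.COLOR_RGB2HSV); m=cv2.inRange(hs,(105,120,60),(125,255,255)); ys,xs=np.where(m>0); D=dep(c,np.c_[xs,ys],d)
    s=(abs(D[:,2]-.15)<.006)&(np.hypot(D[:,0]-.497,D[:,1]+.013)<.06); 
    if s.sum()>10: Q=plane(c,np.c_[xs,ys],.15)[s]; print(n,s.sum(),np.percentile(D[s,2],[50,90]),cv2.minAreaRect((Q[:,:2]*1000).astype(np.float32)))
E
```

```text
[ 0.3819024  -0.04324595  0.28099586]
side 63 [0.14795119 0.15073778] ((495.9904479980469, -22.129505157470703), (59.548702239990234, 16.75071144104004), 78.74928283691406)
wrist 1546 [0.14940335 0.1505381 ] ((493.5679931640625, -13.148368835449219), (63.54874801635742, 20.027666091918945), 83.82196807861328)
```

View pics/side12.png

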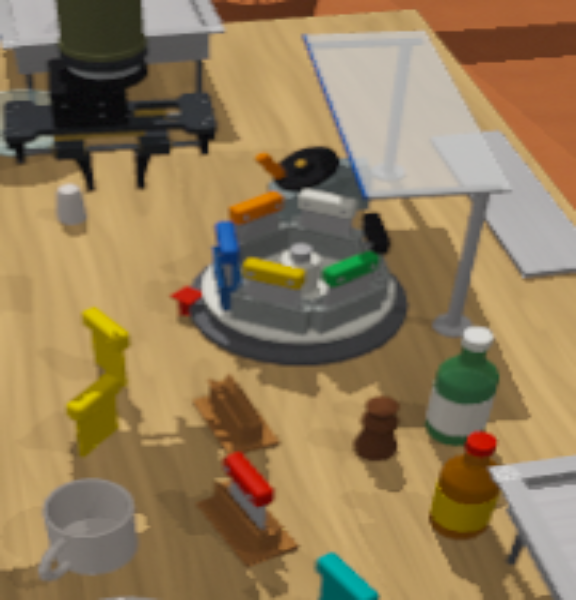

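View pics/wrist12.png

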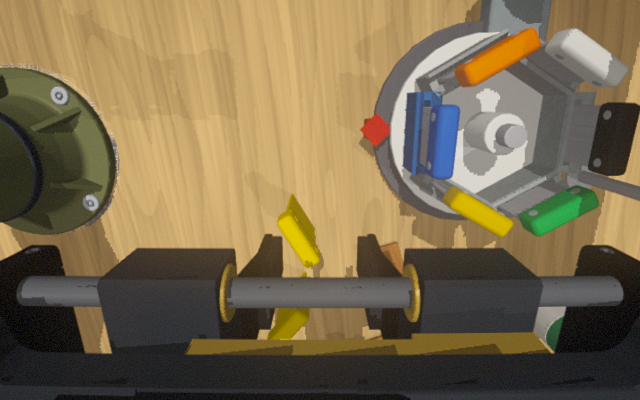

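Request:
apply_moves --deltas '[[[0, 0, 0], [0, 0, 0], 0.1], [[0, 0, 0], [0, 0, 0], 0.1]]'

```text
time_s: 17.1
position: [0.3833, -0.0453, 0.2824]
ee_rot: [179.7, -0.1, 84.5]
force: [-0.3, 1.1, 0.3]
finger_gap: 0.449
```

```bash
python3 -c "
from station import workorder; print(workorder.close_job())"
```

```text
the job is handed in; nothing more can be done
None
```

The job is handed in at about 17 s. The blue slot stands at the red pointer and the blue scraper stands in it, released; no verdict was reported.

- **Winding:** I gripped the crank with the hand leaning along the wheel's axis and wound it about 3.2 turns anticlockwise, to a crank angle of about 180°. That put the blue slot's direction within about 1° of the pointer. One centroid check read 2.3° off, still inside the 4° allowed.
- **Scraper:** I lifted the blue scraper straight out of its block and lowered it into the slot. I met no force until it touched bottom at about 15 N, then opened the fingers and backed away.

My last checks on the scraper:

| Check | Measured | Expected |
|---|---|---|
| Handle top height | 0.150 m | 0.150 m (fully home) |
| Handle direction | 83.8° | 84.8° |
| Handle position, last wrist view | about 3 mm from the slot centre I measured | within 10 mm |
| Arm | clear of everything | touching nothing |

- **Disagreements:** The side view's blob put the handle 9 mm further along the slot than the wrist view; I took that as the side face being included. The handle's top also read 2 mm lower relative to the fingers at the bottom than when it was lifted, though its final height is right.
- **Other things:** In the last side picture the red scraper is still in its block and nothing it shows looks shifted; I judged this by eye only.

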